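# Load the spatula and hold the sample tray over the light plate

### The arm

A 7-joint arm with a two-finger parallel gripper is mounted at the origin on the work surface. World frame = base frame: x ahead of the robot, y to its left, z up, the work surface at z = 0. Lengths are in m, angles in rad, forces in N, time in s.
With the tool pointing down it reaches from about 0.35 to 0.9 m from the base axis. Payload 8.1 kg.
Tool frame: the origin (TCP) lies at the very end of the fingers, on their centre line; the grasp point (between the pads) lies 19 mm behind it (grip_point_offset is the distance from the TCP to the grasp point, in m); z points along the fingers, x is the direction in which the jaws open and shut, and the axes are right-handed (so a half turn about z gives the same grasp; the last joint's range is limited). The gripper opens to 92 mm and grips with 3 to 60 N. Pads are 19 mm wide; open, the fingers measure 130 mm over their backs; the gripper's body (75 mm by 190 mm) begins 47 mm behind the grasp point.
Start: joints at [1.144, 0.434, 0.025, 1.573, -0.012, 1.134, -0.075], TCP at [0.199, -0.593, 0.227] pointing down, gripper open.
Joint ranges: [-2.62, 2.62], [-0.44, 2.09], [-1.27, 1.32], [0.08, 2.57], [-1.32, 4.46], [0.12, 2], [-2.74, 2.74]. Speed limits (rad/s): [2.22, 2.22, 3.01, 3.01, 3.14, 3.14, 3.14].

### API

Orientations are given as a rotation vector (axis times angle).
In Python, from cell import observe, get_image, camera_model, sign_off, grip_point_offset gives the robot as it stands.
- The arm moves only by the tool play_rows, never from a script. Its argument "rows" is a list of rows, each a list of 7 numbers: the shift along the tool's x, y, z as a fraction of full scale, then the turn, a rotation vector about the tool's x, y, z as a fraction of full scale, then the closure, from -1 (fully open) to 1 (shut). A call has 1 to 5 rows; each row shifts and turns the pose as measured when the row begins, along the tool's axes as they then stand; what a row does not reach is not made up. Full scale, the value 1, is 0.15 m for a shift and 0.5 rad for a turn. A row lasts 1/10 s, in which the tool goes at most 50 mm and 8.59 degrees, less where a joint would pass 70% of its speed; a pose out of reach is approached as far as the arm can. A call with a number of a shift or a turn outside -1 to 1 is refused whole. A call with a gripper value outside its range is refused whole. The fingers move at their own pace and stop on an object; "force" is the grip in N (left out, the last holds). Time passes only in rows, so rows that do not move let the fingers close. It gives the time, the measured TCP pose, the force and the opening at its end, in the units of the state.
- observe(): the state, without advancing time (a new reading comes with each control period).
- get_image(name): name is "side" or "top" or "wrist"; returns the picture (420x560x3 uint8, blue, green, red); there is no depth.
- camera_model(name): a dict with "K" (3x3 intrinsics, pixels), "dist" ([k1, k2, p1, p2, k3] as OpenCV has them; the pictures are not rectified), "R" (3x3) and "t" (3): a world point X has camera coordinates R X + t. Camera axes: x right, y down, z forward; pixel columns grow to the right and rows downward; lengths in m; the calibration is good to about 2 mm. A picture is of the moment at which its call begins: read the wrist's pose just before it. camera_model takes no time and is no camera call; for the wrist camera it gives the pose at the moment of the call.
- sign_off(): hands the job in, once; it reports no verdict.
The state is a dict: "clock": time; "joints": joint angles; "dq": joint speeds; "joint_efforts": joint torques, N m; "position": TCP position; "ee_rot": TCP orientation; "force": force on the tool from outside, world axes, zero at the start; "ft_torque": the same for the moment, N m; "width": opening from 0.0 (shut) to 1.0 (fully open).
Only numpy, scipy, OpenCV 4.12 (cv2) and the standard library are available. Lean on these libraries where they do the work, as an engineer would, in place of code of your own. Each camera call takes 0.05 s, during which the arm holds its last target.

### The job

Lay the spatula flat in its slot in the blue tray, with the blade in the slot's wide end, and let go of it. Then pick up the tray (the black bar is its handle) and carry it over to the light plate, keeping it level so that the loose steel ball never leaves its pocket, and finish while still holding the tray, level and still, about 10 cm above the middle of the plate. Leave everything else on the bench where it is.

Things in the scene. Friction and masses are not known exactly. Their poses are not given: they have to be found in the camera images.
- tray: (Lengths here in mm.) Blue tray loose on the bench, 180 long (its x) by 150 wide (its y), 0.32 kg give or take a third; floor 4 thick, edges up to 14 high. Origin: centre of its underside, z up. Over its middle stands a black bar handle; on its +y side is a white-walled slot for the spatula, on its -y side a black pocket with the steel ball.
- tray_handle (a point): Centre of the tray's black bar handle, 49 above the tray's underside. The bar runs along the tray's x: 84 long, 14 thick (y), 22 tall (38 to 60 above the underside), on two thin steel posts. Same axes as the tray. Grip it from above across its 14 thickness.
- tray_slot (a point): Centre of the spatula slot's floor, 48 mm to the tray's +y, 4 above its underside; tray axes. Slot 152 long (x), walls 10 high; its -x end is 20 wide (44 long) for the handle, its +x end 38 wide (50 long) for the blade. Between, x = -32 to +26, both sides and the tray edge are open for fingers; next thing sideways: the tray handle, 41 off.
- tray_pocket (a point): Where the ball's centre is when it sits in the middle of the pocket: 45 to the tray's -y from its middle, 17 above its underside; same axes as the tray. The pocket is a black cup with an inner radius of 13 and a rim only 3.5 above its flat floor: the ball rolls over it if the tray is tipped or jerked too far.
- ball_center (a point): Centre of the loose polished steel ball, 22 diameter, 43 g, lying in the tray's pocket.
- spatula: Flat spatula, 140 long, 0.06 kg, lying flat on the bench at the start, blade side level. Origin: centre of its underside, half-way along; x runs from the handle to the blade, z up. Orange handle from x = -70 to +20, 12 wide, 11 tall; steel blade from x = +20 to +70, 28 wide, 3 thick; undersides flush.
- spatula_mid (a point): The spatula's middle and centre of mass, on the orange handle, 5.5 above its underside; same axes. Grip it here across the handle's 12 width.
- spatula_blade (a point): Middle of the steel blade, 45 from the spatula's middle, 1.5 above its underside.
- light_plate: Light plate fixed to the bench: grey square housing 150 by 150, 22 high, with a round bright white disc 124 across in the middle standing 3 proud. Origin: centre of its underside.
- plate_top (a point): Centre of the light plate's white disc, on its top, 25 above the bench.
- dish: Bystander: shallow clear glass dish, 80 across, 16 high (mm); loose, to be left alone. Origin: centre of its underside.
- jar: Bystander: small amber glass jar, 48 across, 55 high (mm); loose, to be left alone. Origin: centre of its underside.
- stopper: Bystander: dark rubber stopper, 32 across, 28 high (mm); loose, to be left alone. Origin: centre of its underside.
- weight: Bystander: brass weight, a cylinder 30 across, 26 high (mm); loose, to be left alone. Origin: centre of its underside.
- brush: Bystander: small brush lying flat, 150 long (mm); loose, to be left alone. Origin: centre of its underside, near its middle.
- bottle: Bystander: amber bottle, 64 across, 130 high (mm); loose, to be left alone. Origin: centre of its underside.
- beaker: Bystander: clear glass beaker, 68 across, 85 high (mm); loose, to be left alone. Origin: centre of its underside.
Things that resemble listed ones, but are neither listed nor needed, are in the scene too. Leave any purple look-alike of the light_plate alone. What is shaped like the spatula but red is not meant.

How it is judged:
By the outcome, as a careful person would: the job done as asked, in the order asked, and still so for the second after the job is handed in, while the arm keeps its last pose, push and grip.
It also fails if it takes over 67 s, if anything falls off the work surface, if the arm or the gripper's body presses on something with over 40 N, if the wrist force passes 120 N, or if a joint passes its speed limit or range.

## Working session

There is one attempt and no reset: what is moved stays moved. The work goes in short steps, Python scripts to look and compute and a tool call to move; the robot and the scene stay as the last step left them, time stands still between calls to the robot, and variables do not carry over. Pictures are saved under pics/ and viewed, and the job is handed in when it is done.

Besides the shell and the picture viewer there is one more tool, called after ">>>" as a command line: name --pt "numbers of a row" for each row, then --argument value for the rest. play_rows: Moves the arm, as the interface text tells. Its arguments: {"type":"object","properties":{"rows":{"type":"array","items":{"type":"array","items":{"type":"number"}}},"force":{"type":"number"}},"required":["rows"]}

```bash
ls; mkdir -p pics; python3 - <<'E'
from cell import *
import cv2
print(observe(), grip_point_offset if not callable(grip_point_offset) else grip_point_offset())
for n in ("top","side","wrist"):
    m=camera_model(n); cv2.imwrite(f"pics/{n}0.png",get_image(n)); print(n,m)
E
```

```text
pics
{'clock': 0.0, 'joints': array([ 1.14441366,  0.43525356,  0.02497385,  1.57407147, -0.01158188,
        1.13401549, -0.0750862 ]), 'dq': array([ 0.00063509, -0.00095215, -0.00086838,  0.00157891, -0.00050394,
        0.00074304,  0.00054591]), 'joint_efforts': array([ 8.75442420e-04, -6.67851591e+01,  9.85650681e-01, -3.14457572e+01,
       -6.04482251e-02,  4.28532623e-02,  1.49222215e-04]), 'position': array([ 0.19862563, -0.59206457,  0.22593591]), 'ee_rot': array([-2.54976324e+00,  1.83392618e+00,  2.18241374e-03]), 'force': array([-0.79665904, -0.37771136,  0.33713174]), 'ft_torque': array([-0.00864589,  0.03279517, -0.03574567]), 'width': 1.0002498181792174} 0.0188
top {'K': array([[387.82099478,   0.        , 287.93264008],
       [  0.        , 387.82099478, 212.37559124],
       [  0.        ,   0.        ,   1.        ]]), 'dist': array([-0.08288857,  0.        ,  0.        ,  0.        ,  0.        ]), 'R': array([[-0.01790737, -0.99961886, -0.02101105],
       [-0.994866  ,  0.01990781, -0.09922362],
       [ 0.09960409,  0.01912635, -0.99484331]]), 't': array([0.03
[... 235 characters left out ...]
    ,  0.        ,  0.        ,  0.        ]), 'R': array([[-0.9990598 , -0.04113344,  0.0136951 ],
       [-0.03324198,  0.52404045, -0.8510444 ],
       [ 0.0278296 , -0.8506995 , -0.52491511]]), 't': array([0.54062027, 0.06743288, 1.16123113])}
wrist {'K': array([[328.81111655,   0.        , 281.89427117],
       [  0.        , 328.81111655, 206.87965437],
       [  0.        ,   0.        ,   1.        ]]), 'dist': array([-0.06175113,  0.        ,  0.        ,  0.        ,  0.        ]), 'R': array([[ 0.31732578, -0.94831253, -0.0027729 ],
       [-0.90465684, -0.30359207,  0.29904491],
       [-0.28442987, -0.09238614, -0.95423501]]), 't': array([-0.62180271, -0.03776725,  0.39159418])}
```

View pics/top0.png

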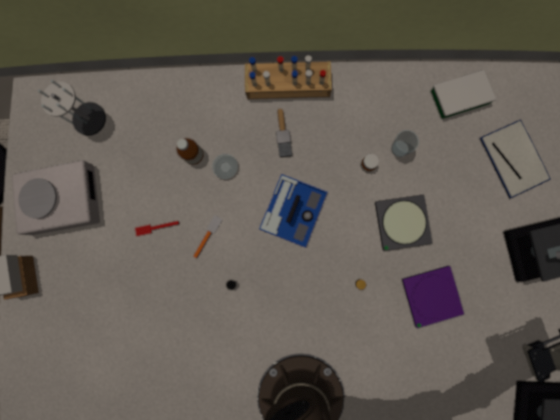

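View pics/side0.png

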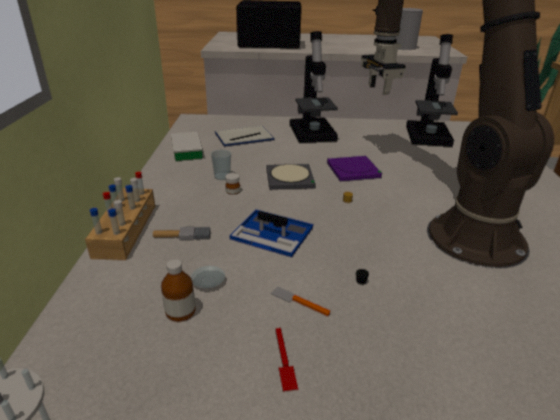

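Spatula candidates in the top picture are the orange one at (207,240) and the red one at (157,228), which is the look-alike. For the plate they are the grey one with the white disc at (404,222) and the purple one at (433,296), also a look-alike. I choose the orange spatula and the grey plate, and will check both in close crops.

```bash
python3 - <<'E'
import cv2
t=cv2.imread("pics/top0.png"); s=cv2.imread("pics/side0.png")
def crop(im,x,y,w,h,k,n): cv2.imwrite(n,cv2.resize(im[y:y+h,x:x+w],None,fx=k,fy=k,interpolation=cv2.INTER_CUBIC))
crop(t,180,165,160,100,5,"pics/c1.png")
crop(t,365,180,80,80,6,"pics/c2.png")
crop(s,220,200,120,120,5,"pics/c3.png")
E
```

```text
(no output)
```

View pics/c1.png

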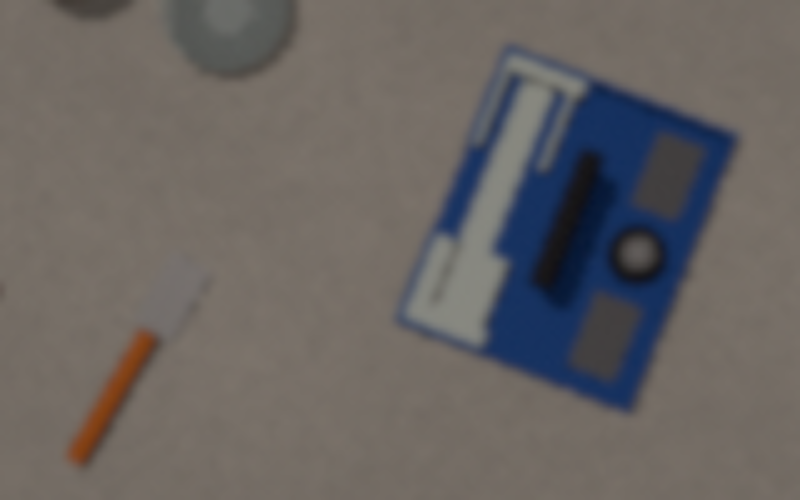

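View pics/c2.png

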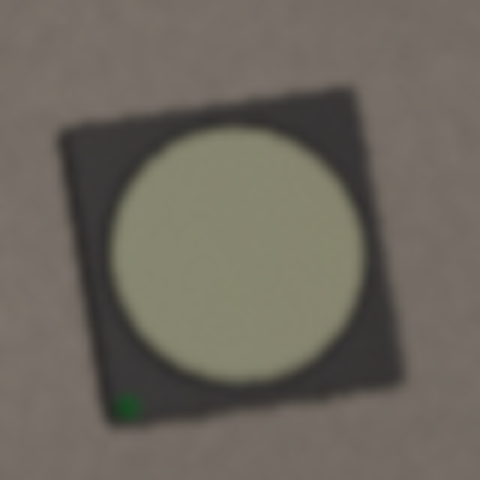

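View pics/c3.png

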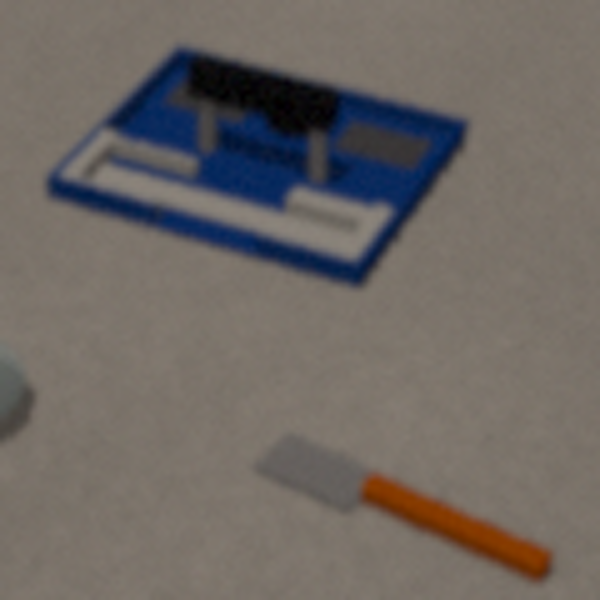

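The crops confirm it. The spatula has an orange handle and grey blade, with the handle end at top crop (75,460) and the blade at (180,280). The tray's slot is on its left, and its wide, thin-walled end is the upper (far) one at crop (530,90). The plate is grey with a white disc, centre at crop (238,255).

```bash
cat > h.py <<'E'
import numpy as np, cv2
from scipy.optimize import least_squares
from scipy.spatial.transform import Rotation as Ro
from cell import *
def proj(m,X):
    X=np.atleast_2d(X).astype(float)
    return cv2.projectPoints(X,cv2.Rodrigues(m["R"])[0],m["t"],m["K"],m["dist"])[0].reshape(-1,2)
def fit(obs,x0=(0.5,0,0),z=0.):
    """obs: list of (model, local pts, pixels)"""
    def W(p,L):
        c,s=np.cos(p[2]),np.sin(p[2]); L=np.array(L,float)
        return np.c_[p[0]+c*L[:,0]-s*L[:,1],p[1]+s*L[:,0]+c*L[:,1],z+L[:,2]]
    f=lambda p:np.concatenate([(proj(m,W(p,L))-np.array(q,float)).ravel() for m,L,q in obs])
    r=least_squares(f,x0,loss="soft_l1"); return r.x,r.fun.reshape(-1,2)
def crop(im,x,y,w,h,k,n): cv2.imwrite(n,cv2.resize(im[y:y+h,x:x+w],None,fx=k,fy=k,interpolation=cv2.INTER_CUBIC))
def tcp():
    o=observe(); return o["position"],Ro.from_rotvec(o["ee_rot"]),o
def plan(target,yaw_x):
    """world target TCP, tool x horizontal heading yaw_x (mod pi), tool down -> shift in tool axes (units of .15) & rotvec (units .5)"""
    p,R,o=tcp(); best=None
    for y in (yaw_x,yaw_x+np.pi):
        Rt=Ro.from_matrix(np.array([[np.cos(y),np.sin(y),0],[np.sin(y),-np.cos(y),0],[0,0,-1]]).T.T)
        rv=(R.inv()*Rt).as_rotvec()
        if best is None or np.linalg.norm(rv)<np.linalg.norm(best): best=rv
    d=R.inv().apply(np.array(target)-p)
    np.set_printoptions(precision=3,suppress=True)
    print("t",o["clock"],"tcp",p,"w",round(float(o["width"]),3),"F",o["force"],"q7",o["joints"])
    print("shift m",d,"units",d/.15,"turn rad",best,"units",best/.5)
E
python3 - <<'E'
from h import *
T=camera_model("top");S=camera_model("side")
t=lambda a:np.array(a)/5+[180,165]-.4
s=lambda a:np.array(a)/5+[220,200]-.4
L=[(.09,.075,.014),(.09,-.075,.014),(-.09,-.075,.014),(-.09,.075,.014)]
print(fit([(T,L,t([(508,45),(738,135),(633,410),(398,320)])),(S,L[1:3]+[L[3]],s([(182,47),(467,125),(362,272)]))]))
L=[(-.07,0,.0055),(.02,0,.0055),(.07,-.014,.002),(.07,.014,.002),(.02,-.014,.002)]
print(fit([(T,L[:3],t([(77,460),(149,332),(210,272)])),(S,L[:2]+[L[3],L[2]],s([(545,568),(368,487),(257,468),(292,435)]))]))
u=np.array([(238,255)])/6+[365,180]-.4
print(fit([(T,[(0,0,.025)],u)]))
p,R,o=tcp();print(p,R.as_matrix())
E
```

```text
(array([ 0.55016571,  0.01121159, -0.3970944 ]), array([[-0.16339342, -0.23898574],
       [ 0.3075122 , -0.16097654],
       [-0.70144179,  0.9145556 ],
       [-0.64106582,  0.19724026],
       [-0.67356095, -0.34646779],
       [ 0.33340883, -0.96080613],
       [-0.15837919, -0.86353297]]))
(array([ 0.47503025,  0.27435388, -0.53766249]), array([[-0.56337413,  0.55274515],
       [ 0.19307546,  0.16836129],
       [ 0.56884093,  0.19310732],
       [ 0.83095362,  0.34868349],
       [-0.30000806,  0.05122663],
       [-0.51035206, -0.02975345],
       [-0.70160394, -0.36950889]]))
(array([ 0.50673784, -0.31596386,  0.        ]), array([[-9.97128495e-08,  1.99261763e-08]]))
[ 0.19867023 -0.59217268  0.2261284 ] [[ 3.18056800e-01 -9.48071540e-01 -4.76802907e-04]
 [-9.48070900e-01 -3.18057142e-01  1.10613356e-03]
 [-1.20034432e-03  1.00229660e-04 -9.99999275e-01]]
```

>>> play_rows --pt "-0.24 -0.18 0 0 0 0 -1" --pt "-0.24 -0.18 0 0 0 0 -1" --pt "-0.24 -0.18 0 0 0 0 -1" --pt "-0.24 -0.18 0 0 0 0 -1" --pt "-0.24 -0.18 0 0 0 0 -1"

```text
clock: 0.65
position: [0.2677, -0.3768, 0.2233]
ee_rot: [2.54, -1.846, -0.005]
force: [0.8, 0.1, 0.5]
width: 1.002
```

>>> play_rows --pt "-0.24 -0.18 0 0 0 0 -1" --pt "-0.24 -0.18 0 0 0 0 -1" --pt "-0.24 -0.18 0 0 0 0 -1" --pt "-0.24 -0.18 0 0 0 0 -1" --pt "-0.24 -0.18 0 0 0 0 -1"

```text
clock: 1.15
position: [0.3411, -0.1547, 0.2231]
ee_rot: [2.539, -1.846, -0.003]
force: [2.2, 0.2, 0.2]
width: 0.995
```

```bash
python3 -c "
from h import *
plan((.475,.274,.16),-.538+np.pi/2)"
```

```text
t 1.15 tcp [ 0.341 -0.155  0.223] w 0.995 F [2.218 0.214 0.19 ] q7 [ 0.571  0.047 -0.298  2.109  0.018  0.991 -0.994]
shift m [-0.367 -0.26   0.062] units [-2.444 -1.731  0.415] turn rad [ 0.003 -0.001  0.851] units [ 0.006 -0.003  1.702]
```

>>> play_rows --pt "-0.25 -0.18 0 0 0 0 -1" --pt "-0.25 -0.18 0 0 0 0 -1" --pt "-0.25 -0.18 0 0 0 0 -1" --pt "-0.25 -0.18 0 0 0 0 -1" --pt "-0.25 -0.18 0 0 0 0 -1"

```text
clock: 1.65
position: [0.4123, 0.0741, 0.2234]
ee_rot: [2.537, -1.849, 0.002]
force: [0.5, -0.9, 0.2]
width: 0.996
```

>>> play_rows --pt "-0.25 -0.18 0 0 0 -0.28 -1" --pt "0 0 0 0 0 -0.28 -1" --pt "0 0 0 0 0 -0.28 -1" --pt "0 0 0 0 0 -0.28 -1" --pt "0 0 0 0 0 -0.28 -1"

```text
clock: 2.15
position: [0.4271, 0.1294, 0.2233]
ee_rot: [-3.032, 0.817, 0.001]
force: [-0.7, -0.1, -0.4]
width: 1.001
```

>>> play_rows --pt "0 0 0 0 0 -0.28 -1" --pt "0 0 0 0 0 -0.28 -1" --pt "0 0 0 0 0 -0.28 -1" --pt "0 0 0 0 0 -0.28 -1" --pt "0 0 0 0 0 -0.28 -1"

```text
clock: 2.65
position: [0.4262, 0.1291, 0.2225]
ee_rot: [-3.124, -0.32, 0.002]
force: [0.4, -0.0, -0.8]
width: 1.002
```

>>> play_rows --pt "0 0 0 0 0 -0.28 -1" --pt "0 0 0 0 0 -0.28 -1" --pt "0 0 0 0 0 -0.28 -1" --pt "0 0 0 0 0 -0.28 -1" --pt "0 0 0 0 0 -0.28 -1"

```text
clock: 3.15
position: [0.4254, 0.1283, 0.2219]
ee_rot: [-2.804, -1.413, 0.004]
force: [-0.1, 0.1, 0.5]
width: 0.999
```

```bash
python3 -c "
from h import *
plan((.475,.274,.12),-.538+np.pi/2)
m=camera_model('wrist');print(proj(m,[(.475,.274,0),(.55,.011,0.05)]));im=get_image('wrist');cv2.imwrite('pics/w1.png',im)"
```

```text
t 3.15 tcp [0.425 0.128 0.222] w 0.999 F [-0.111  0.124  0.459] q7 [ 0.406  0.289 -0.983  1.938  0.274  1.059  0.24 ]
shift m [ 0.147 -0.047  0.102] units [ 0.979 -0.31   0.678] turn rad [-0.003  0.002 -0.099] units [-0.005  0.003 -0.198]
[[409.208 138.899]
 [264.761 327.274]]
```

View pics/w1.png

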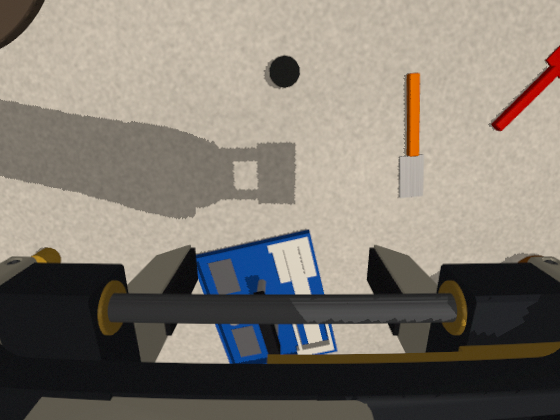

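Wrist view: the orange spatula's handle end is at (414,73), its blade corners at (399,157), (424,156), (400,196) and (423,197). The stopper is at (284,71), and the red look-alike sits off to the upper right.

```bash
python3 -c "
from h import *
im=cv2.imread('pics/w1.png');crop(im,380,60,60,150,4,'pics/w1c.png');crop(im,190,220,160,150,4,'pics/w1t.png')"
```

```text
(no output)
```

View pics/w1c.png

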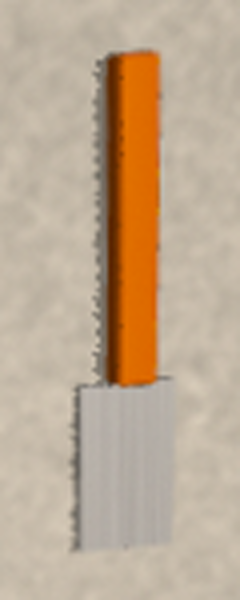

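View pics/w1t.png

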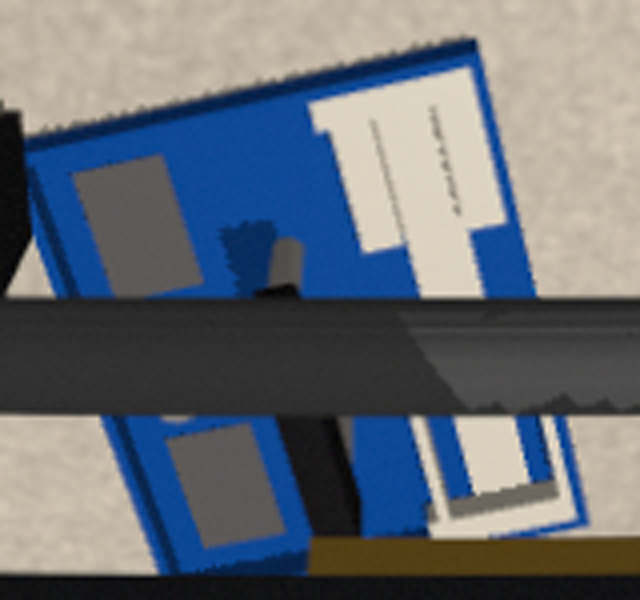

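```bash
python3 -c "
from h import *
m=camera_model('wrist')
q=np.array([(122,52),(160,51),(118,383),(157,382),(78,386),(174,378),(74,550),(170,544)])/4+[380,60]-.4
L=[(-.07,-.006,.011),(-.07,.006,.011),(.02,-.006,.011),(.02,.006,.011),(.02,-.014,.003),(.02,.014,.003),(.07,-.014,.003),(.07,.014,.003)]
x,r=fit([(m,L,q)],(.47,.27,-.54));print(x,r)
plan((x[0],x[1],.10),x[2]+np.pi/2)"
```

```text
[ 0.47282834  0.27637145 -0.53838967] [[-0.70028122 -0.3819263 ]
 [ 0.93300701 -0.96456496]
 [-0.54734594  1.07651848]
 [ 0.15765225  0.4533112 ]
 [ 0.06561695 -0.14311493]
 [-0.0144734  -0.14169397]
 [ 0.58872545  0.4417721 ]
 [-0.33741293 -0.0591098 ]]
t 3.2 tcp [0.425 0.128 0.222] w 0.999 F [ 0.177 -0.915 -1.062] q7 [ 0.407  0.29  -0.984  1.938  0.275  1.059  0.248]
shift m [ 0.148 -0.048  0.122] units [ 0.987 -0.323  0.811] turn rad [-0.003  0.002 -0.09 ] units [-0.005  0.004 -0.18 ]
```

>>> play_rows --pt "0.24 -0.08 0.1 0 0 0 -1" --pt "0.24 -0.08 0.1 0 0 0 -1" --pt "0.24 -0.08 0.1 0 0 0 -1" --pt "0.24 -0.08 0.1 0 0 -0.15 -1" --pt "0 0 0.2 0 0 0 -1"

```text
clock: 3.7
position: [0.4777, 0.2746, 0.1304]
ee_rot: [2.76, 1.498, 0.003]
force: [0.7, -0.1, -0.3]
width: 0.999
```

```bash
python3 -c "
from h import *
plan((.4728,.2764,.003),-.538+np.pi/2)"
```

```text
t 3.7 tcp [0.478 0.275 0.13 ] w 0.999 F [ 0.742 -0.069 -0.329] q7 [-0.012  0.57  -0.868  1.822  0.517  0.991 -0.101]
shift m [-0.001 -0.005  0.127] units [-0.009 -0.036  0.849] turn rad [ 0.002 -0.001 -0.039] units [ 0.004 -0.003 -0.077]
```

>>> play_rows --pt "0 -0.03 0.2 0 0 -0.08 0.13" --pt "0 0 0.2 0 0 0 0.13" --pt "0 0 0.2 0 0 0 0.13" --pt "0 0 0.12 0 0 0 0.13" --pt "0 0 0 0 0 0 0.13"

```text
clock: 4.2
position: [0.4716, 0.2773, 0.0135]
ee_rot: [2.739, 1.537, -0.008]
force: [-0.1, 0.3, -0.0]
width: 0.612
```

```bash
python3 -c "
from h import *
plan((.4728,.2764,.003),-.538+np.pi/2)
cv2.imwrite('pics/w2.png',get_image('wrist'))"
```

```text
t 4.2 tcp [0.472 0.277 0.013] w 0.612 F [-0.139  0.28  -0.026] q7 [-0.107  0.714 -0.753  1.919  0.682  0.79  -0.222]
shift m [-0.     0.002  0.01 ] units [-0.001  0.01   0.07 ] turn rad [-0.002  0.005 -0.01 ] units [-0.003  0.009 -0.02 ]
```

View pics/w2.png

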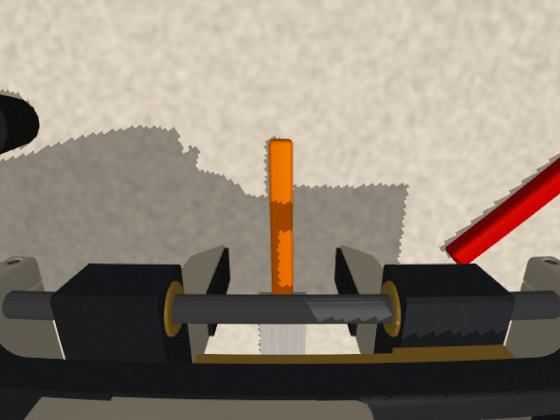

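The orange handle at (282,215) is centred between the fingers, and the red one's tip at (455,255) is clear.

>>> play_rows --pt "0 0.01 0.06 0 0 -0.02 0.13" --pt "0 0 0 0 0 0 1" --pt "0 0 0 0 0 0 1" --pt "0 0 0 0 0 0 1" --pt "0 0 0 0 0 0 1" --force 20

```text
clock: 4.75
position: [0.4757, 0.2781, 0.0088]
ee_rot: [2.733, 1.547, 0.003]
force: [-0.0, 0.1, -0.4]
width: 0.136
```

>>> play_rows --pt "0 0 0 0 0 0 1" --pt "0 0 0 0 0 0 1"

```text
clock: 4.95
position: [0.4761, 0.2782, 0.0094]
ee_rot: [2.733, 1.547, 0.005]
force: [-0.2, 0.6, 0.2]
width: 0.118
```

```bash
python3 -c "
from h import *
plan((.4728,.2764,.1),-.538+np.pi/2)"
```

```text
t 4.95 tcp [0.476 0.278 0.009] w 0.118 F [-0.182  0.553  0.242] q7 [-0.109  0.721 -0.748  1.918  0.695  0.779 -0.222]
shift m [-0.003 -0.002 -0.091] units [-0.02  -0.011 -0.604] turn rad [ 0.002 -0.002 -0.003] units [ 0.005 -0.004 -0.006]
```

The pads sit too high on the handle (TCP at z = 9 mm), so I'll reopen, go lower and grip again.

>>> play_rows --pt "0 0 0 0 0 0 0.5" --pt "0 0 0 0 0 0 0.5" --pt "-0.01 -0.01 0.04 0 0 0 0.5" --pt "0 0 0.02 0 0 0 0.5" --pt "0 0 0 0 0 0 0.5"

```text
clock: 5.45
position: [0.4741, 0.2779, 0.0003]
ee_rot: [2.733, 1.546, 0.006]
force: [0.1, -1.7, 11.4]
width: 0.246
```

```bash
python3 -c "
from h import *
plan((.4728,.2764,.003),-.538+np.pi/2)"
```

```text
t 5.45 tcp [0.474 0.278 0.   ] w 0.246 F [ 0.101 -1.679 11.448] q7 [-0.118  0.73  -0.736  1.928  0.711  0.76  -0.238]
shift m [-0.002 -0.    -0.003] units [-0.013 -0.002 -0.018] turn rad [ 0.003 -0.003 -0.003] units [ 0.006 -0.005 -0.006]
```

Just touching the bench (11 N), so I'll rise 3 mm and grip.

>>> play_rows --pt "0 0 -0.02 0 0 0 0.5" --pt "0 0 0 0 0 0 0.5" --pt "0 0 0 0 0 0 1" --pt "0 0 0 0 0 0 1" --pt "0 0 0 0 0 0 1" --force 20

```text
clock: 5.95
position: [0.4738, 0.2779, 0.0027]
ee_rot: [2.733, 1.547, 0.005]
force: [-0.4, -1.1, 2.5]
width: 0.125
```

```bash
python3 -c "
from h import *
plan((.4728,.2764,.003),-.538+np.pi/2)"
```

```text
t 5.95 tcp [0.474 0.278 0.003] w 0.125 F [-0.385 -1.07   2.533] q7 [-0.116  0.727 -0.739  1.927  0.706  0.764 -0.234]
shift m [-0.002 -0.    -0.   ] units [-0.012 -0.    -0.002] turn rad [ 0.003 -0.002 -0.003] units [ 0.006 -0.004 -0.005]
```

>>> play_rows --pt "0 0 -0.15 0 0 0 1" --pt "0 0 -0.2 0 0 0 1" --pt "0 0 -0.2 0 0 0 1" --pt "0 0 -0.2 0 0 0 1" --pt "0 0 0 0 0 0 1"

```text
clock: 6.45
position: [0.4719, 0.2771, 0.1172]
ee_rot: [2.733, 1.548, -0.003]
force: [-0.1, -0.2, -1.0]
width: 0.128
```

```bash
python3 -c "
from h import *
plan((.569,.0555,.12),-.397+np.pi/2)
cv2.imwrite('pics/w3.png',get_image('wrist'))"
```

```text
t 6.45 tcp [0.472 0.277 0.117] w 0.128 F [-0.057 -0.234 -1.022] q7 [-0.022  0.586 -0.868  1.84   0.537  0.971 -0.093]
shift m [-0.14   0.197 -0.002] units [-0.935  1.314 -0.017] turn rad [-0.     0.002 -0.143] units [-0.     0.004 -0.286]
```

View pics/w3.png

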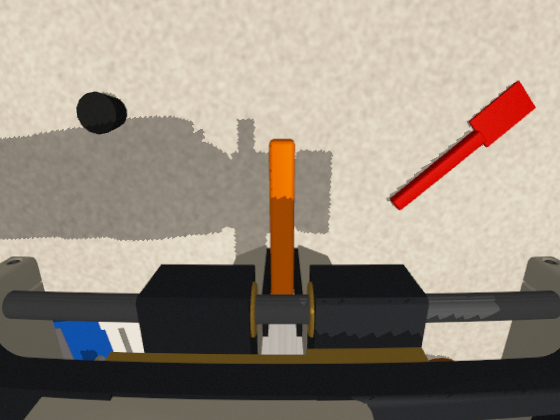

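```bash
python3 -c "
from h import *
# camera in tool
p,R,o=tcp();m=camera_model('wrist')
Rct=m['R']@R.as_matrix(); tct=m['R']@p+m['t']
R1=Ro.from_rotvec([-2.804,-1.413,.004]).as_matrix();p1=np.array([.4254,.1283,.2219])
m1=dict(m);m1['R']=Rct@R1.T;m1['t']=tct-m1['R']@p1
print(proj(m1,[(.475,.274,0)]),'expect 409.2 138.9')
T=camera_model('top');S=camera_model('side')
L=[(.09,.075,.014),(.09,-.075,.014),(-.09,-.075,.014),(-.09,.075,.014)]
q=np.array([(588,520),(27,140),(476,42)])/4+[190,220]-.4
A=(m1,[L[0],L[2],L[3]],q)
t=lambda a:np.array(a)/5+[180,165]-.4
B=(T,L,t([(508,45),(738,135),(633,410),(398,320)]))
for w in ([A],[B],[A,B]): print(fit(w,(.55,.01,-.4)))
"
```

```text
[[408.97334367 138.85613914]] expect 409.2 138.9
(array([ 0.54627071,  0.01680265, -0.41556928]), array([[ 3.66824754e-03,  1.93114700e-02],
       [-5.15263092e+00,  3.54799963e-01],
       [ 2.74276661e+00, -2.20091419e-01]]))
(array([ 0.55068821,  0.01027445, -0.39053039]), array([[-0.09778328, -0.33649867],
       [ 0.48965606, -0.56236569],
       [-0.14117611,  0.64929341],
       [-0.20691536,  0.24247022]]))
(array([ 0.54739561,  0.01479164, -0.40161109]), array([[-8.36809127e-04,  4.87783035e-01],
       [-6.46816725e+00,  2.86469732e+00],
       [ 6.93256633e-01,  8.53050165e-01],
       [-1.16831153e+00,  6.36610503e-01],
       [-7.75706572e-01,  9.31777271e-01],
       [-2.06336123e+00,  1.93283757e+00],
       [-1.91376699e+00,  9.93068447e-01]]))
```

```bash
python3 -c "
from h import *
plan((.66,-.035,.25),-.395+np.pi/2)"
```

```text
t 6.5 tcp [0.471 0.276 0.115] w 0.128 F [ 0.58   0.717 -1.045] q7 [-0.022  0.588 -0.866  1.842  0.538  0.97  -0.094]
shift m [-0.17   0.322 -0.134] units [-1.136  2.144 -0.894] turn rad [-0.001  0.004 -0.145] units [-0.002  0.008 -0.29 ]
```

>>> play_rows --pt "-0.12 0.24 -0.1 0 0 0 1" --pt "-0.12 0.24 -0.1 0 0 0 1" --pt "-0.12 0.24 -0.1 0 0 0 1" --pt "-0.12 0.24 -0.1 0 0 0 1" --pt "-0.12 0.24 -0.1 0 0 0 1"

```text
clock: 7.0
position: [0.5772, 0.1059, 0.1858]
ee_rot: [-2.72, -1.566, 0.02]
force: [1.0, 0.4, -0.4]
width: 0.126
```

>>> play_rows --pt "-0.12 0.24 -0.1 0 0 0 1" --pt "-0.12 0.24 -0.1 0 0 0 1" --pt "-0.12 0.24 -0.1 0 0 0 1" --pt "-0.12 0.24 -0.1 0 0 -0.28 1" --pt "0 0 0 0 0 0 1"

```text
clock: 7.5
position: [0.6701, -0.0445, 0.24]
ee_rot: [-2.608, -1.747, 0.034]
force: [0.1, 0.7, -1.3]
width: 0.129
```

```bash
python3 -c "
from h import *
plan((.569,.0555,.12),-.397+np.pi/2)
m=camera_model('wrist');im=get_image('wrist');cv2.imwrite('pics/w4.png',im);print(repr(m))"
```

```text
t 7.5 tcp [ 0.67  -0.044  0.24 ] w 0.129 F [ 0.116  0.725 -1.291] q7 [ 0.483  0.67  -0.893  1.355  0.519  1.378  0.771]
shift m [ 0.056 -0.13   0.121] units [ 0.373 -0.865  0.806] turn rad [-0.014  0.017  0.007] units [-0.029  0.033  0.013]
{'K': array([[328.811,   0.   , 281.894],
       [  0.   , 328.811, 206.88 ],
       [  0.   ,   0.   ,   1.   ]]), 'dist': array([-0.062,  0.   ,  0.   ,  0.   ,  0.   ]), 'R': array([[ 0.381,  0.924, -0.015],
       [ 0.888, -0.361,  0.286],
       [ 0.259, -0.122, -0.958]]), 't': array([-0.212, -0.647,  0.226])}
```

View pics/w4.png

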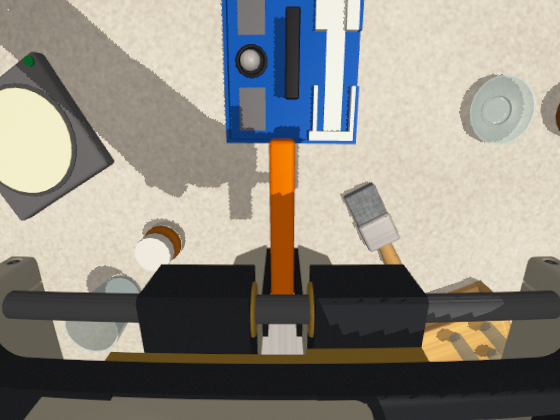

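The wrist view shows the tray square-on, with its far corners at (227,142) and (355,143), the bar handle at (292,52), the slot's wide end with thin walls at (335,115) and the ball at (250,60). The held spatula is straight.

```bash
python3 -c "
from h import *
im=cv2.imread('pics/w4.png');crop(im,215,0,155,155,5,'pics/w4c.png')"
```

```text
(no output)
```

View pics/w4c.png

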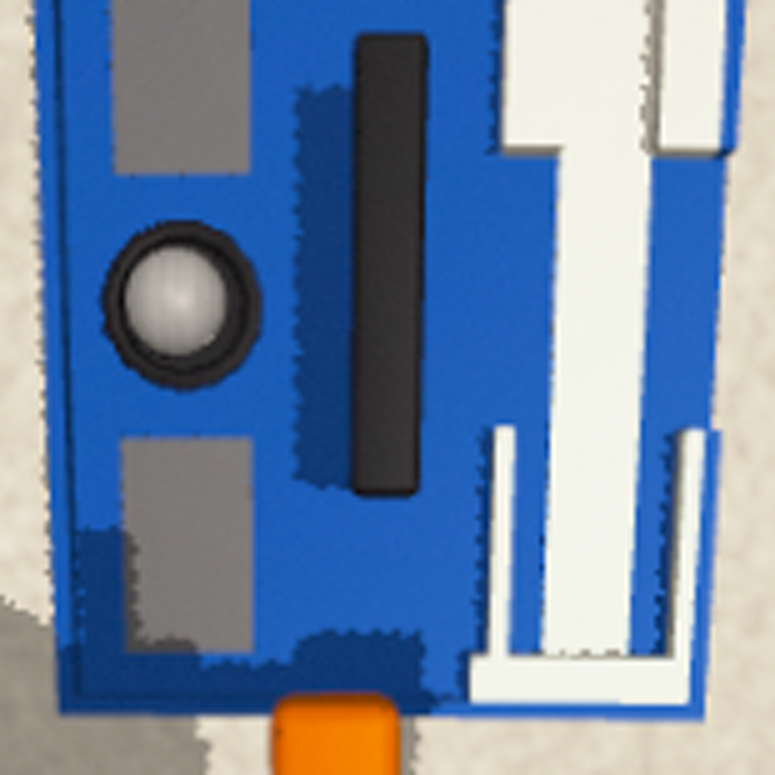

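```bash
python3 -c "
from h import *
import json
m=camera_model('wrist');C=-m['R'].T@m['t'];print('cam',C)
m['R']=m['R'].tolist()
q=np.array([(357,35),(427,35),(515,427),(508,655),(60,712),(705,718),(470,655)])/5+[215,0]-.4
L=[(-.042,-.007,.06),(-.042,.007,.06),(.026,.029,.014),(.076,.029,.014),(.09,-.075,.014),(.09,.075,.014),(.076,.021,.014)]
m=camera_model('wrist')
for k in (6,4,2):
  sel=range(6) if k==6 else (range(4) if k==4 else (0,1,3,5))
  x,r=fit([(m,[L[i] for i in sel],q[list(sel)])],(.55,.01,-.4));print(x);print(r.round(2).tolist())
T=camera_model('top');t=lambda a:np.array(a)/5+[180,165]-.4
B=(T,L[5:3:-1]+[(-.09,-.075,.014),(-.09,.075,.014)],t([(508,45),(738,135),(633,410),(398,320)]))
x,r=fit([(m,L[:6],q[:6]),B],(.55,.01,-.4));print('both',x);print(r.round(2).tolist())
R=m['R'];c,s=np.cos(x[2]),np.sin(x[2])
o=lambda a,b,z:(x[0]+c*a-s*b,x[1]+s*a+c*b,z)
im=cv2.imread('pics/w4.png')
big=cv2.resize(im[0:155,215:370],None,fx=5,fy=5,interpolation=cv2.INTER_CUBIC)
for z,pts in ((.004,[(-.076,.038),(-.032,.038),(.026,.038),(.076,.038),(-.032,.058),(.026,.058),(.076,.058)]),(.014,[(.09,.075),(.09,-.075),(.026,.029),(.076,.029),(.026,.067),(.076,.067)]),(.06,[(.042,.007),(.042,-.007),(-.042,.007),(-.042,-.007)]),(.017,[(0,-.045)])):
  for a,b in pts:
    u=(proj(m,o(a,b,z))[0]+.4-[215,0])*5
    cv2.drawMarker(big,tuple(int(v) for v in u),(0,0,255),0,14,2)
cv2.imwrite('pics/w4o.png',big)
"
```

```text
cam [ 0.59515453 -0.00730795  0.39765163]
[ 0.54821526  0.01786866 -0.3959696 ]
[[-0.67, -1.49], [0.46, -1.46], [0.13, 0.3], [0.21, 0.66], [-0.5, 1.26], [0.27, 0.77]]
[ 0.54883181  0.01756342 -0.39388475]
[[-0.82, -0.67], [0.3, -0.68], [0.13, 0.89], [0.3, 1.22]]
[ 0.54879206  0.01749576 -0.39310862]
[[-0.94, -0.68], [0.19, -0.69], [0.28, 1.19], [0.36, 1.17]]
both [ 0.54861317  0.01741069 -0.39348621]
[[-1.08, -0.84], [0.05, -0.85], [-0.07, 0.74], [0.13, 1.08], [-0.51, 1.9], [0.21, 1.08], [-2.34, 0.36], [-1.82, 0.27], [-2.65, 1.44], [-2.65, 0.88]]
```

View pics/w4o.png

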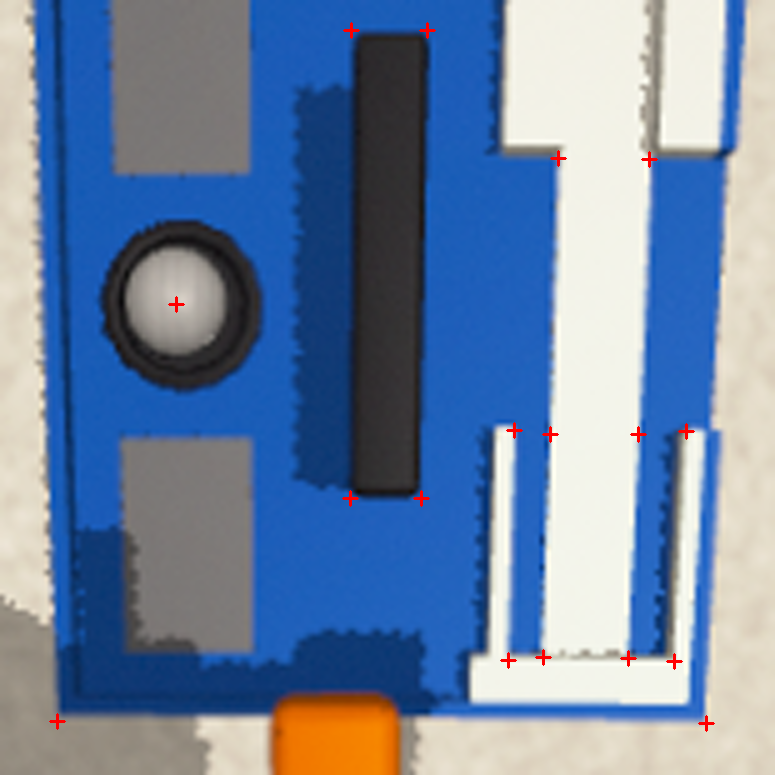

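```bash
python3 -c "
from h import *
p,R,o=tcp();m=camera_model('wrist');print(p,o['dq'])
im=get_image('wrist');cv2.imwrite('pics/w5.png',im)
f=lambda v:proj(m,p+R.apply(v))[0]
print([f(v) for v in ((-.006,-.07,-.008),(.006,-.07,-.008),(-.006,-.03,-.008),(.006,-.03,-.008))])
crop(im,250,120,60,170,4,'pics/w5c.png')
q=np.array([(0,0)])
x=(.5483,.0178,-.396)
c,s=np.cos(x[2]),np.sin(x[2])
for n in('side','top'):
  M=camera_model(n);L=[(.09,.075),(.09,-.075),(-.09,-.075),(-.09,.075)]
  print(n,proj(M,[(x[0]+c*a-s*b,x[1]+s*a+c*b,.014) for a,b in L]).round(1).tolist())
crop(im,215,0,155,155,5,'pics/w5t.png')
cv2.imwrite('pics/side5.png',get_image('side'))
s=cv2.imread('pics/side5.png');crop(s,220,140,140,120,5,'pics/side5c.png')
"
```

```text
[ 0.6683563  -0.0411388   0.23909624] [-0.0366716  -0.02127206 -0.03639189  0.07259783 -0.03648561 -0.01902381
 -0.07665014]
[array([266.05910519, 135.13769193]), array([292.94236057, 135.10778034]), array([267.27817352, 219.63560941]), array([292.19959025, 219.60541336])]
side [[229.5, 236.4], [255.7, 209.9], [314.1, 224.9], [292.6, 254.8]]
top [[278.8, 174.0], [325.3, 192.1], [303.3, 248.2], [256.4, 229.5]]
```

View pics/w5c.png

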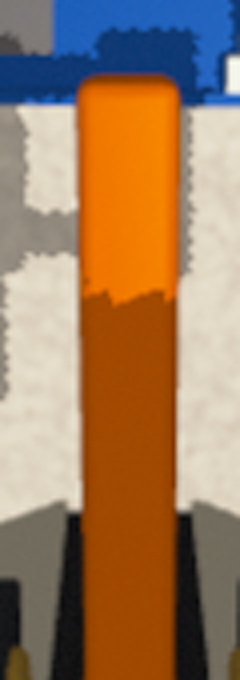

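View pics/w5t.png

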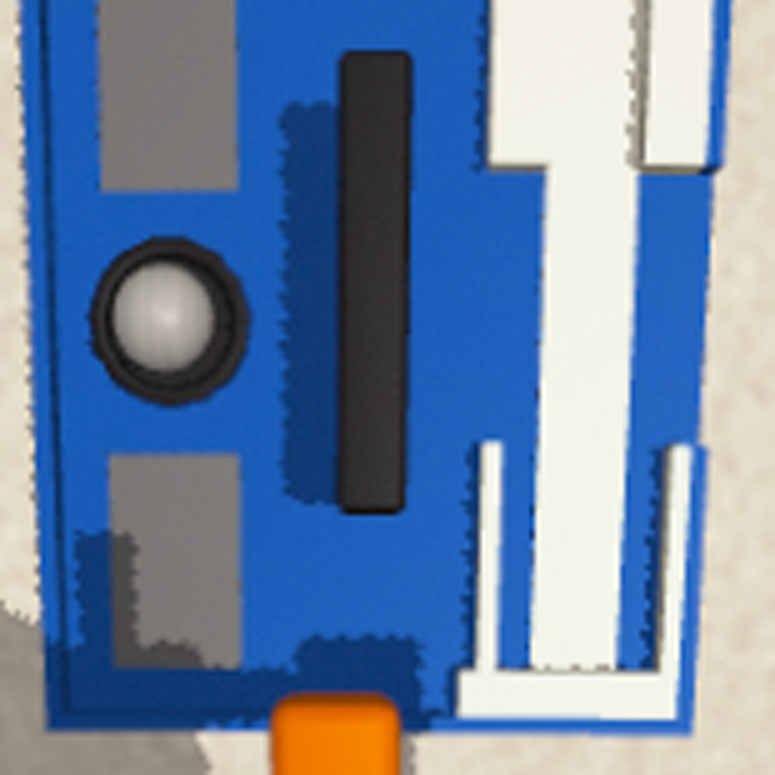

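View pics/side5c.png

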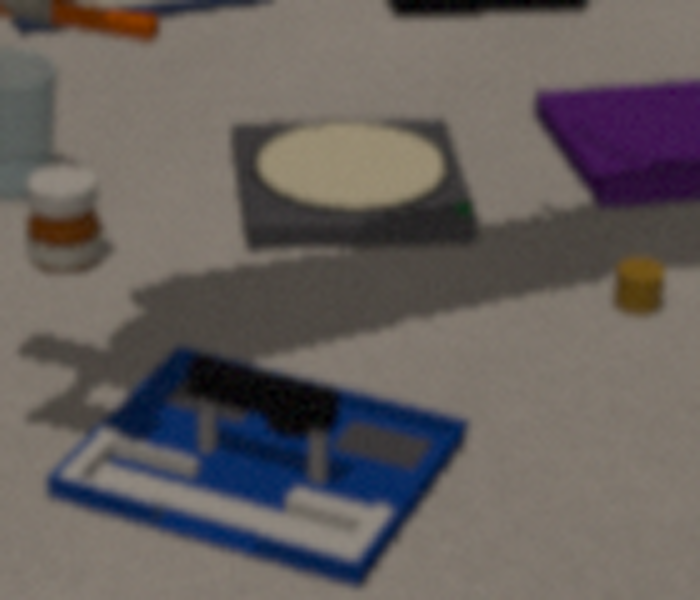

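>>> play_rows --pt "0 0 0 -0.03 0.03 0 1" --pt "0 0 0 0 0 0 1" --pt "0 0 0 0 0 0 1" --pt "0 0 0 0 0 0 1" --pt "0 0 0 0 0 0 1"

```text
clock: 8.15
position: [0.664, -0.0317, 0.2378]
ee_rot: [-2.599, -1.757, 0.003]
force: [0.9, -0.3, -0.7]
width: 0.125
```

```bash
python3 -c "
from h import *
p,R,o=tcp();m=camera_model('wrist');print(p,o['dq'].round(3))
im=get_image('wrist');cv2.imwrite('pics/w6.png',im)
plan((.569,.0555,.12),-.396+np.pi/2)
crop(im,215,0,155,155,5,'pics/w6t.png')
import pickle;pickle.dump((m,p,R.as_matrix()),open('w6.pkl','wb'))
"
```

```text
[ 0.66396159 -0.0317096   0.23777353] [-0.002 -0.003 -0.     0.005 -0.    -0.002 -0.003]
t 8.2 tcp [ 0.664 -0.032  0.238] w 0.128 F [-0.096  0.911  0.492] q7 [ 0.49   0.656 -0.907  1.392  0.512  1.343  0.759]
shift m [ 0.045 -0.12   0.118] units [ 0.302 -0.801  0.789] turn rad [-0.005 -0.001  0.014] units [-0.009 -0.001  0.028]
```

View pics/w6t.png

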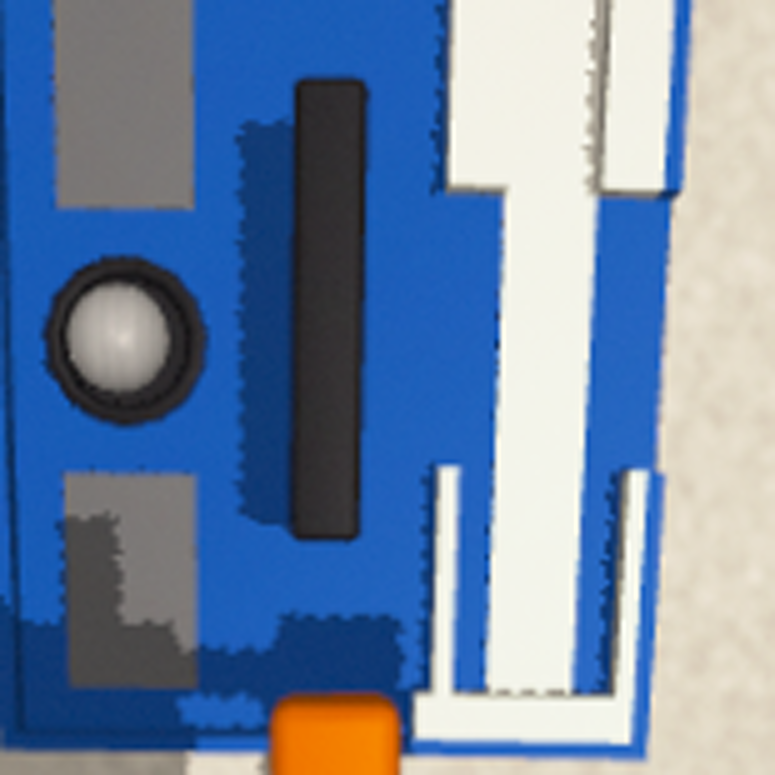

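```bash
python3 -c "
from h import *
import pickle
m,p,R=pickle.load(open('w6.pkl','rb'))
q=np.array([(297,80),(366,80),(292,538),(357,538),(461,466),(455,690),(503,190),(598,190),(487,690),(573,690),(645,752),(5,742)])/5+[215,0]-.4
L=[(-.042,-.007,.06),(-.042,.007,.06),(.042,-.007,.06),(.042,.007,.06),(.026,.029,.014),(.076,.029,.014),(-.032,.038,.004),(-.032,.058,.004),(.076,.038,.004),(.076,.058,.004),(.09,.075,.014),(.09,-.075,.014)]
for z in (0,.003,.006):
  x,r=fit([(m,L,q)],(.55,.01,-.4),z);print(z,x,(r**2).sum());print(r.round(2).tolist())
"
```

```text
0 [ 0.54954009  0.01427415 -0.39317689] 16.859927748582287
[[-0.85, -2.12], [0.55, -1.94], [-0.19, -0.02], [1.07, 0.13], [-0.32, -0.35], [-0.42, 0.57], [0.33, 0.17], [-0.42, 0.54], [0.25, -0.14], [0.04, 0.09], [0.88, 0.95], [-0.72, 1.67]]
0.003 [ 0.5495447   0.01409211 -0.39356184] 29.74745703340808
[[-1.1, -2.91], [0.45, -2.73], [-0.46, 0.07], [0.94, 0.22], [-0.28, -0.38], [-0.41, 0.9], [0.46, -0.29], [-0.14, 0.09], [0.31, 0.18], [0.23, 0.41], [1.18, 1.38], [-1.4, 2.04]]
0.006 [ 0.54954575  0.01389779 -0.39446914] 49.34128658284301
[[-1.33, -3.72], [0.36, -3.53], [-0.76, 0.15], [0.76, 0.32], [-0.26, -0.39], [-0.44, 1.24], [0.6, -0.74], [0.15, -0.34], [0.33, 0.51], [0.38, 0.76], [1.43, 1.85], [-2.14, 2.39]]
```

>>> play_rows --pt "0.07 -0.2 0.1 0 0 0.03 1" --pt "0.07 -0.2 0.2 0 0 0 1" --pt "0.07 -0.2 0.2 0 0 0 1" --pt "0.07 -0.2 0.2 0 0 0 1" --pt "0 0 0.2 0 0 0 1"

```text
clock: 8.7
position: [0.5701, 0.0572, 0.1041]
ee_rot: [-2.62, -1.733, -0.014]
force: [1.1, -1.0, 0.1]
width: 0.127
```

>>> play_rows --pt "0 0 0 0 0 0 1" --pt "0 0 0 0 0 0 1" --pt "0 0 0 0 0 0 1"

```text
clock: 9.0
position: [0.5689, 0.0568, 0.103]
ee_rot: [-2.618, -1.734, -0.008]
force: [-0.0, -0.7, -0.5]
width: 0.127
```

```bash
python3 -c "
from h import *
plan((.5684,.0573,.05),-.394+np.pi/2)"
```

```text
t 9.0 tcp [0.569 0.057 0.103] w 0.127 F [-0.039 -0.704 -0.459] q7 [ 0.404  0.645 -0.879  1.797  0.588  0.98   0.453]
shift m [-0.    -0.001  0.053] units [-0.    -0.005  0.353] turn rad [ 0.001 -0.005 -0.007] units [ 0.003 -0.01  -0.013]
```

Nicely placed; now down to about 3 cm above the slot.

>>> play_rows --pt "0 0 0.2 0 -0.01 -0.01 1" --pt "0 0 0.2 0 0 0 1" --pt "0 0 0 0 0 0 1" --pt "0 0 0 0 0 0 1" --pt "0 0 0 0 0 0 1"

```text
clock: 9.5
position: [0.5774, 0.0563, 0.0503]
ee_rot: [2.614, 1.73, 0.02]
force: [0.8, -0.7, 0.2]
width: 0.127
```

```bash
python3 -c "
from h import *
plan((.5684,.0573,.03),-.394+np.pi/2)
p,R,o=tcp();m=camera_model('wrist');im=get_image('wrist');cv2.imwrite('pics/w7.png',im);crop(im,180,90,200,200,4,'pics/w7c0.png')
c=cv2.imread('pics/w7c0.png');cv2.imwrite('pics/w7c.png',c[:600])
import pickle;pickle.dump((m,p,R.as_matrix()),open('w7.pkl','wb'))"
```

```text
t 9.5 tcp [0.577 0.056 0.05 ] w 0.127 F [ 0.844 -0.663  0.159] q7 [ 0.361  0.71  -0.821  1.83   0.668  0.887  0.392]
shift m [-0.003 -0.009  0.02 ] units [-0.018 -0.06   0.134] turn rad [ 0.013 -0.006 -0.008] units [ 0.026 -0.013 -0.015]
```

View pics/w7.png

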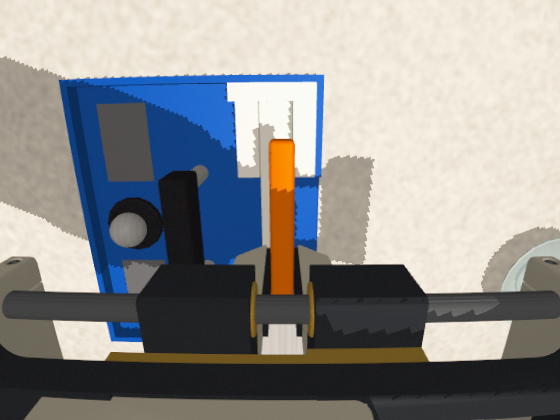

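View pics/w7c.png

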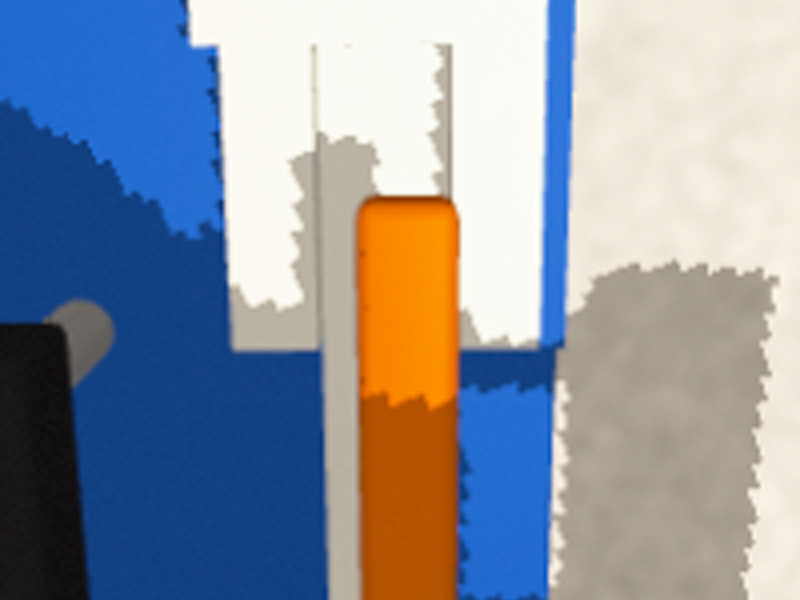

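```bash
cat > rel.py <<'E'
from h import *
def rel(m,p,R,tl,tq,sl,sq,zs):
    x,r=fit([(m,tl,tq)],(.55,.013,-.39)); y,r2=fit([(m,sl,sq)],(.57,.057,-.39),zs)
    print("tray",x.round(4),r.round(2).tolist()); print("spat",y.round(4),r2.round(2).tolist())
    c,s=np.cos(x[2]),np.sin(x[2])
    d=y[:2]-x[:2]; print("spat in tray",(c*d[0]+s*d[1])*1e3,(-s*d[0]+c*d[1])*1e3-48,y[2]-x[2])
    d=p[:2]-x[:2]; print("tcp in tray",(c*d[0]+s*d[1])*1e3,(-s*d[0]+c*d[1])*1e3-48)
    d=R[:2,0]; print("tool heading-90 - tray yaw",np.arctan2(d[1],d[0])-np.pi/2-x[2])
E
python3 -c "
from rel import *
import pickle
m,p,R=pickle.load(open('w7.pkl','rb'))
cr=lambda a:np.array(a)/4+[180,90]-.4
tl=[(-.076,.038,.014),(-.076,.058,.014),(-.032,.038,.014),(-.09,-.075,.014),(-.09,.075,.014)]
tq=np.r_[cr([(313,43),(451,43),(319,350)]),[(62.5,80.5),(323.5,75.5)]]
sl=[(-.07,-.006,.011),(-.07,.006,.011),(-.02,-.006,.011),(-.02,.006,.011)]
sq=cr([(357,198),(459,198),(361,590),(456,590)])
sl[2]=sl[3]=None
sl=sl[:2]+[(-.0285,-.006,.011),(-.0285,.006,.011)]
rel(m,p,R,tl,tq,sl[:2],sq[:2],p[2]-.003)
f=lambda v:proj(m,p+R@np.array(v))[0]
print([f(v) for v in ((-.006,-.07,-.008),(.006,-.07,-.008))],sq[:2])
"
```

```text
tray [ 0.5502  0.0138 -0.3943] [[-0.43, 0.63], [0.77, 0.3], [0.24, 0.51], [-5.2, -0.2], [0.54, -1.38]]
spat [ 0.5791  0.0564 -0.4034] [[-0.72, 0.01], [0.72, 0.01]]
spat in tray 10.28673309695181 2.4548478790352917 -0.009090333156801467
tcp in tray 8.765595074327091 1.76183608157627
tool heading-90 - tray yaw -0.007280652139027066
[array([266.18530943, 135.24221938]), array([293.05893771, 135.21008483])] [[268.85 139.1 ]
 [294.35 139.1 ]]
```

>>> play_rows --pt "-0.015 -0.065 0 0.026 -0.013 -0.016 1" --pt "0 0 0 0 0 0 1" --pt "0 0 0 0 0 0 1"

```text
clock: 9.85
position: [0.5684, 0.0586, 0.0533]
ee_rot: [2.611, 1.744, 0.005]
force: [-0.2, 0.5, -0.3]
width: 0.13
```

```bash
python3 -c "
from h import *
plan((.5673,.0581,.025),-.394+np.pi/2)"
```

```text
t 9.85 tcp [0.568 0.059 0.053] w 0.13 F [-0.179  0.453 -0.34 ] q7 [ 0.364  0.702 -0.83   1.839  0.657  0.896  0.398]
shift m [-0.001 -0.001  0.028] units [-0.007 -0.006  0.188] turn rad [ 0.003 -0.002  0.001] units [ 0.006 -0.003  0.001]
```

>>> play_rows --pt "0 -0.01 0.06 0 0 0 1" --pt "0 -0.01 0.06 0 0 0 1" --pt "0 0 0.06 0 0 0 1" --pt "0 0 0 0 0 0 1" --pt "0 0 0 0 0 0 1"

```text
clock: 10.35
position: [0.565, 0.0598, 0.0233]
ee_rot: [2.612, 1.744, 0.003]
force: [0.5, -0.6, -0.5]
width: 0.125
```

```bash
python3 -c "
from h import *
plan((.5673,.0581,.023),-.394+np.pi/2)"
```

```text
t 10.35 tcp [0.565 0.06  0.023] w 0.125 F [ 0.54  -0.571 -0.454] q7 [ 0.341  0.736 -0.798  1.866  0.699  0.843  0.36 ]
shift m [-0.001  0.003  0.   ] units [-0.005  0.019  0.002] turn rad [ 0.002 -0.001  0.001] units [ 0.004 -0.002  0.002]
```

>>> play_rows --pt "-0.004 0.018 0 0 0 0 1" --pt "0 0 0 0 0 0 1" --pt "0 0 0 0 0 0 1"

```text
clock: 10.65
position: [0.5677, 0.0582, 0.0234]
ee_rot: [2.612, 1.744, 0.003]
force: [0.2, 0.4, -0.6]
width: 0.131
```

```bash
python3 -c "
from h import *
plan((.5673,.0581,.023),-.394+np.pi/2)
p,R,o=tcp();m=camera_model('wrist');im=get_image('wrist');cv2.imwrite('pics/w8.png',im);crop(im,180,90,200,150,4,'pics/w8c.png')
import pickle;pickle.dump((m,p,R.as_matrix()),open('w8.pkl','wb'))"
```

```text
t 10.65 tcp [0.568 0.058 0.023] w 0.131 F [ 0.193  0.358 -0.562] q7 [ 0.343  0.738 -0.798  1.859  0.699  0.847  0.365]
shift m [-0. -0.  0.] units [-0.002 -0.002  0.002] turn rad [ 0.002 -0.001  0.001] units [ 0.004 -0.002  0.002]
```

View pics/w8c.png

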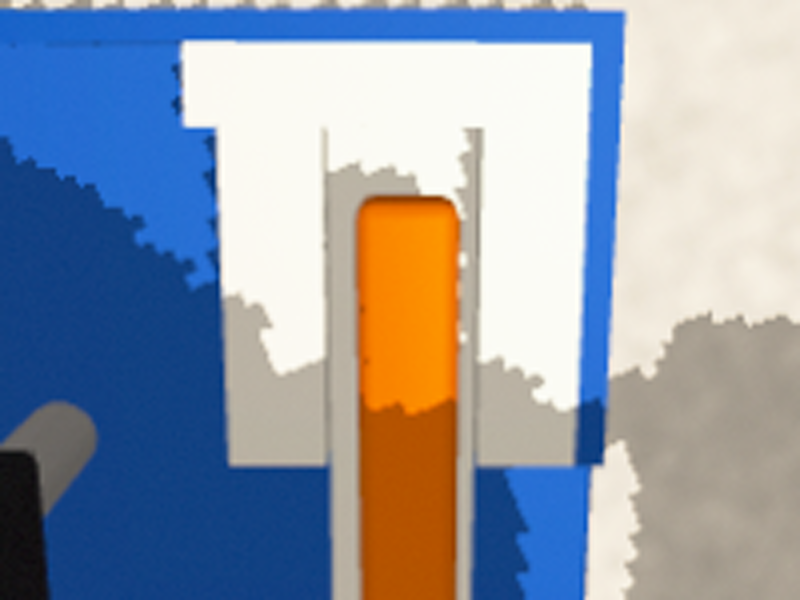

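```bash
python3 -c "
from rel import *
import pickle
m,p,R=pickle.load(open('w8.pkl','rb'))
cr=lambda a:np.array(a)/4+[180,90]-.4
tl=[(-.076,.038,.014),(-.076,.058,.014),(-.032,.038,.014),(-.032,.058,.014),(-.09,.075,.014)]
tq=cr([(324,128),(482,128),(328,465),(477,465),(625,11)])
sl=[(-.07,-.006,.011),(-.07,.006,.011)]
sq=cr([(357,198),(459,198)])
rel(m,p,R,tl,tq,sl,sq,p[2]-.003)
"
```

```text
tray [ 0.55    0.0136 -0.3961] [[-0.7, -0.31], [0.4, -0.23], [-0.3, 0.67], [0.13, 0.71], [0.36, -0.44]]
spat [ 0.5696  0.0583 -0.3942] [[-0.66, 0.01], [0.66, 0.01]]
spat in tray 0.8914440059263686 0.7990885692396006 0.0018681991261807473
tcp in tray -0.8288258729935577 -0.013423455698209352
tool heading-90 - tray yaw 0.0030497954237379554
```

>>> play_rows --pt "-0.003 -0.008 0.04 0 0 0 1" --pt "0 -0.005 0.04 0 0 0 1" --pt "0 0 0 0 0 0 1" --pt "0 0 0 0 0 0 1"

```text
clock: 11.1
position: [0.5657, 0.0584, 0.0105]
ee_rot: [2.611, 1.744, 0.004]
force: [0.9, 1.1, -0.0]
width: 0.128
```

```bash
python3 -c "
from h import *
plan((.5673,.0578,.007),-.395+np.pi/2)"
```

```text
t 11.1 tcp [0.566 0.058 0.01 ] w 0.128 F [ 0.894  1.075 -0.014] q7 [ 0.333  0.752 -0.783  1.872  0.719  0.822  0.347]
shift m [0.    0.002 0.003] units [0.    0.011 0.023] turn rad [ 0.003 -0.001  0.002] units [ 0.005 -0.003  0.003]
```

>>> play_rows --pt "0 0.008 0.02 0 0 0 1" --pt "0 0 0 0 0 0 1" --pt "0 0 0 0 0 0 1"

```text
clock: 11.4
position: [0.5669, 0.058, 0.0072]
ee_rot: [2.611, 1.744, 0.004]
force: [0.6, 0.3, -1.0]
width: 0.128
```

```bash
python3 -c "
from h import *
plan((.5673,.0578,.007),-.395+np.pi/2)
cv2.imwrite('pics/w9.png',get_image('wrist'))"
```

```text
t 11.4 tcp [0.567 0.058 0.007] w 0.128 F [ 0.589  0.312 -1.038] q7 [ 0.331  0.757 -0.779  1.871  0.723  0.818  0.345]
shift m [-0.  0.  0.] units [-0.     0.003  0.001] turn rad [ 0.003 -0.001  0.002] units [ 0.005 -0.003  0.004]
```

View pics/w9.png

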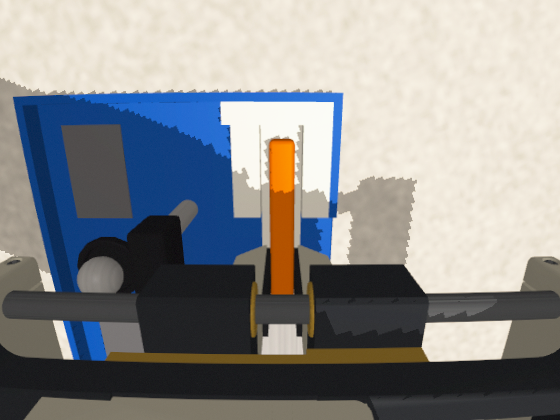

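The handle, with its end at (282,140), lies between the narrow walls at (262,165) and (302,165). I'll open to only about 26 mm so the finger stays clear of the bar, then rise.

>>> play_rows --pt "0 0 0 0 0 0 0.45" --pt "0 0 0 0 0 0 0.45" --pt "0 0 0 0 0 0 0.45" --pt "0 0 0 0 0 0 0.45"

```text
clock: 11.85
position: [0.5673, 0.0581, 0.0077]
ee_rot: [2.611, 1.744, 0.005]
force: [-0.0, -0.1, 0.4]
width: 0.275
```

>>> play_rows --pt "0 0 -0.04 0 0 0 0.45" --pt "0 0 -0.1 0 0 0 0.45" --pt "0 0 -0.15 0 0 0 0.45" --pt "0 0 -0.2 0 0 0 0.45" --pt "0 0 -0.2 0 0 0 0.45"

```text
clock: 12.35
position: [0.5644, 0.0579, 0.1144]
ee_rot: [-2.61, -1.746, 0.003]
force: [0.2, -1.2, -0.2]
width: 0.274
```

```bash
python3 -c "
from h import *
plan((.66,-.03,.22),-.394+np.pi/2)
cv2.imwrite('pics/w10.png',get_image('wrist'))"
```

```text
t 12.35 tcp [0.564 0.058 0.114] w 0.274 F [ 0.201 -1.192 -0.187] q7 [ 0.409  0.63  -0.892  1.792  0.573  1.005  0.467]
shift m [-0.045  0.122 -0.106] units [-0.299  0.811 -0.706] turn rad [-0.003  0.001  0.002] units [-0.005  0.002  0.005]
```

View pics/w10.png

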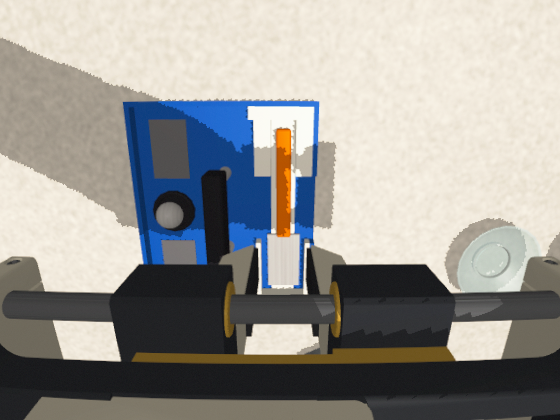

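The spatula lies in the slot with its handle at (284,180) and its blade at (284,262) between the thin walls. I'll take one close look from a bit further along.

>>> play_rows --pt "-0.1 0.2 -0.1 0 0 0 0.2" --pt "-0.1 0.2 -0.1 0 0 0 0.2" --pt "0 0.2 0 0 0 0 0.2" --pt "0 0 0 0 0 0 0.2" --pt "0 0 0 0 0 0 0.2"

```text
clock: 12.9
position: [0.6416, -0.0029, 0.1603]
ee_rot: [2.604, 1.749, 0.018]
force: [-0.6, 1.2, -0.6]
width: 0.404
```

```bash
python3 -c "
from h import *
plan((.55,.0136,.06),-.395+np.pi/2)
p,R,o=tcp();m=camera_model('wrist');im=get_image('wrist');cv2.imwrite('pics/w11.png',im);crop(im,200,20,190,150,4,'pics/w11c.png')
cv2.imwrite('pics/side11.png',get_image('side'));crop(cv2.imread('pics/side11.png'),220,200,120,70,6,'pics/side11c.png')
import pickle;pickle.dump((m,p,R.as_matrix()),open('w11.pkl','wb'))"
```

```text
t 12.9 tcp [ 0.642 -0.003  0.16 ] w 0.404 F [-0.626  1.162 -0.596] q7 [ 0.47   0.676 -0.888  1.57   0.561  1.154  0.645]
shift m [-0.02  -0.092  0.099] units [-0.134 -0.614  0.661] turn rad [ 0.01  -0.007  0.007] units [ 0.021 -0.015  0.014]
```

View pics/w11.png

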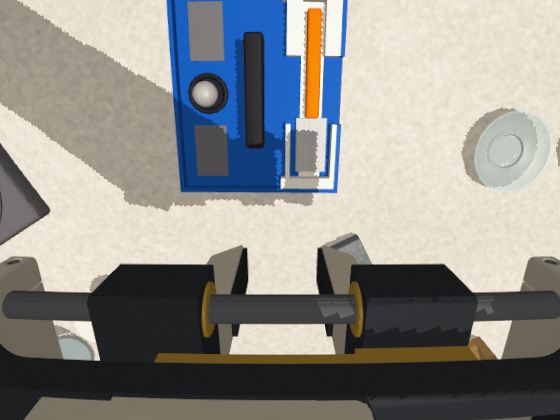

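View pics/w11c.png

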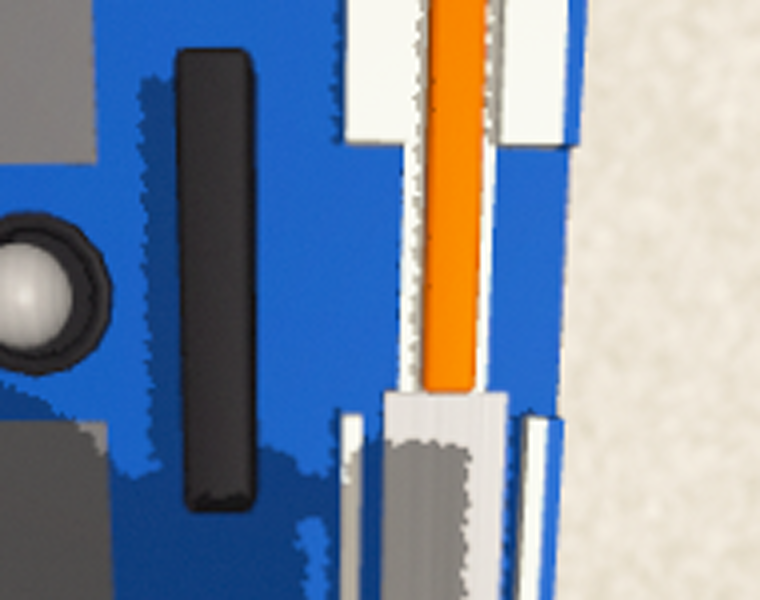

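View pics/side11c.png

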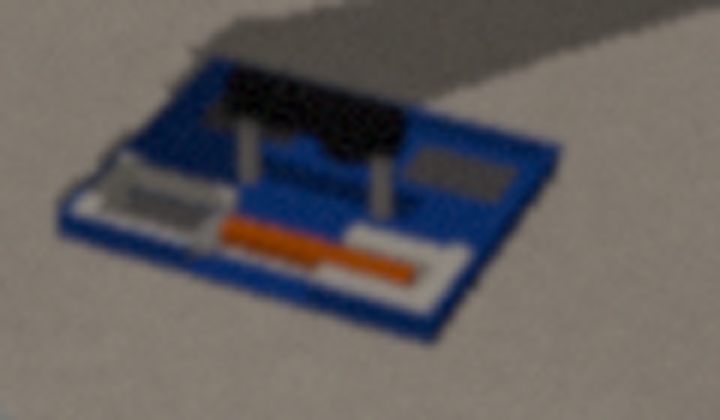

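The view confirms it: the spatula is flat, the blade is in the wide end, and the ball at (206,93) is in its cup. Next is the bar handle, with the opening limited to about 25 mm so the finger passes the ball.

>>> play_rows --pt "-0.05 -0.2 0 0.02 -0.015 0.014 0.47" --pt "-0.05 -0.2 0.1 0 0 0 0.47" --pt "-0.04 -0.2 0.1 0 0 0 0.47" --pt "0 0 0.1 0 0 0 0.47" --pt "0 0 0 0 0 0 0.47"

```text
clock: 13.5
position: [0.5422, 0.0161, 0.1135]
ee_rot: [-2.608, -1.751, 0.005]
force: [-0.8, 0.2, -0.1]
width: 0.266
```

>>> play_rows --pt "0 0 0 0 0 0 0.47" --pt "0 0 0 0 0 0 0.47"

```text
clock: 13.7
position: [0.5427, 0.0168, 0.1143]
ee_rot: [-2.607, -1.753, 0.004]
force: [-0.5, -0.0, 0.0]
width: 0.264
```

```bash
python3 -c "
from h import *
plan((.5487,.0136,.08),-.395+np.pi/2)"
```

```text
t 13.7 tcp [0.543 0.017 0.114] w 0.264 F [-0.496 -0.018  0.035] q7 [ 0.503  0.599 -0.907  1.851  0.567  0.976  0.53 ]
shift m [-0.001  0.007  0.034] units [-0.004  0.046  0.229] turn rad [-0.002  0.002  0.008] units [-0.003  0.004  0.016]
```

>>> play_rows --pt "-0.004 0.042 0.08 0 0.004 0.016 0.47" --pt "0 0 0.12 0 0 0 0.47" --pt "0 0 0 0 0 0 0.47" --pt "0 0 0 0 0 0 0.47"

```text
clock: 14.1
position: [0.5526, 0.0134, 0.0837]
ee_rot: [-2.617, -1.738, -0.005]
force: [0.7, -0.3, 0.2]
width: 0.266
```

```bash
python3 -c "
from h import *
plan((.5487,.0136,.032),-.395+np.pi/2)
p,R,o=tcp();m=camera_model('wrist');im=get_image('wrist');cv2.imwrite('pics/w12.png',im)
import pickle;pickle.dump((m,p,R.as_matrix()),open('w12.pkl','wb'))"
```

```text
t 14.1 tcp [0.553 0.013 0.084] w 0.266 F [ 0.704 -0.29   0.245] q7 [ 0.481  0.644 -0.87   1.86   0.611  0.925  0.497]
shift m [-0.001 -0.004  0.052] units [-0.01  -0.025  0.345] turn rad [ 0.002 -0.003 -0.003] units [ 0.003 -0.006 -0.007]
```

View pics/w12.png

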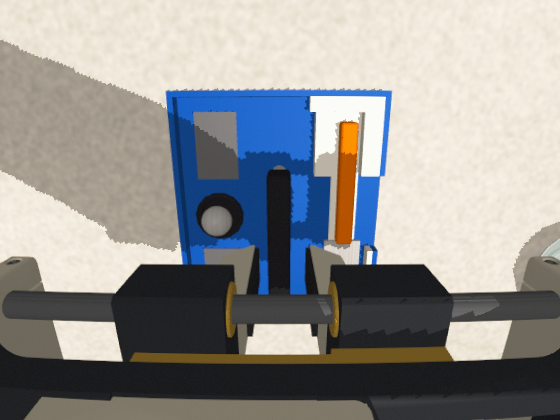

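The bar at (279,200) sits between the fingers, about 1 mm left of their centre line. I'll correct that and descend in small steps.

>>> play_rows --pt "-0.01 -0.025 0.08 0 -0.006 -0.007 0.47" --pt "0 -0.01 0.08 0 0 0 0.47" --pt "0 -0.01 0.08 0 0 0 0.47" --pt "0 0 0 0 0 0 0.47" --pt "0 0 0 0 0 0 0.47"

```text
clock: 14.65
position: [0.5454, 0.0147, 0.045]
ee_rot: [2.612, 1.742, 0.002]
force: [1.1, -0.0, 1.3]
width: 0.267
```

```bash
python3 -c "
from h import *
plan((.5487,.0136,.032),-.395+np.pi/2)
cv2.imwrite('pics/w13.png',get_image('wrist'))"
```

```text
t 14.65 tcp [0.545 0.015 0.045] w 0.267 F [ 1.105 -0.046  1.344] q7 [ 0.449  0.683 -0.829  1.907  0.669  0.852  0.443]
shift m [0.    0.003 0.013] units [0.002 0.023 0.087] turn rad [0.002 0.    0.   ] units [0.004 0.    0.001]
```

View pics/w13.png

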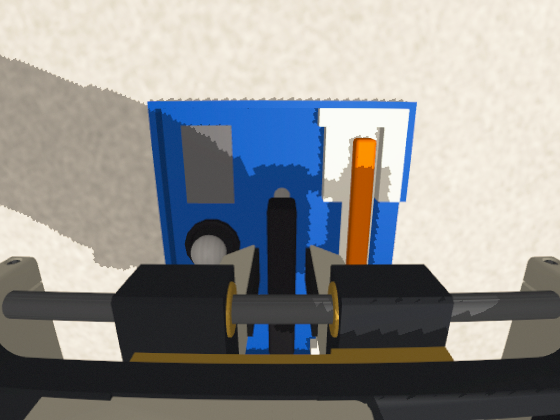

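Centred (bar at (282,240)). I'll descend the rest and close gently first.

>>> play_rows --pt "0 0.018 0.05 0.004 0 0 0.47" --pt "0 0 0.04 0 0 0 0.47" --pt "0 0 0 0 0 0 0.47" --pt "0 0 0 0 0 0 0.47"

```text
clock: 15.1
position: [0.5489, 0.0134, 0.031]
ee_rot: [2.614, 1.742, 0.001]
force: [0.4, -0.1, 0.8]
width: 0.263
```

```bash
python3 -c "
from h import *
plan((.5487,.0136,.032),-.395+np.pi/2)"
```

```text
t 15.1 tcp [0.549 0.013 0.031] w 0.263 F [ 0.378 -0.123  0.835] q7 [ 0.438  0.705 -0.812  1.907  0.689  0.833  0.431]
shift m [ 0.    -0.    -0.001] units [ 0.001 -0.002 -0.007] turn rad [ 0.001 -0.    -0.   ] units [ 0.002 -0.001 -0.001]
```

>>> play_rows --pt "0 0 0 0 0 0 0.6" --pt "0 0 0 0 0 0 0.7" --pt "0 0 0 0 0 0 0.8" --pt "0 0 0 0 0 0 0.9" --pt "0 0 0 0 0 0 1" --force 10

```text
clock: 15.6
position: [0.5489, 0.0133, 0.0312]
ee_rot: [2.614, 1.741, 0.002]
force: [0.8, -0.2, -2.6]
width: 0.152
```

>>> play_rows --pt "0 0 0 0 0 0 1" --pt "0 0 0 0 0 0 1" --pt "0 0 0 0 0 0 1" --force 50

```text
clock: 15.9
position: [0.5489, 0.0133, 0.0312]
ee_rot: [2.614, 1.741, 0.002]
force: [0.5, 0.2, -1.9]
width: 0.147
```

```bash
python3 -c "
from h import *
plan((.5487,.0136,.032),-.395+np.pi/2)
cv2.imwrite('pics/w14.png',get_image('wrist'))"
```

```text
t 15.9 tcp [0.549 0.013 0.031] w 0.147 F [ 0.462  0.227 -1.892] q7 [ 0.439  0.705 -0.812  1.907  0.689  0.833  0.431]
shift m [ 0.    -0.    -0.001] units [ 0.001 -0.002 -0.006] turn rad [ 0.001 -0.    -0.001] units [ 0.003 -0.001 -0.001]
```

View pics/w14.png

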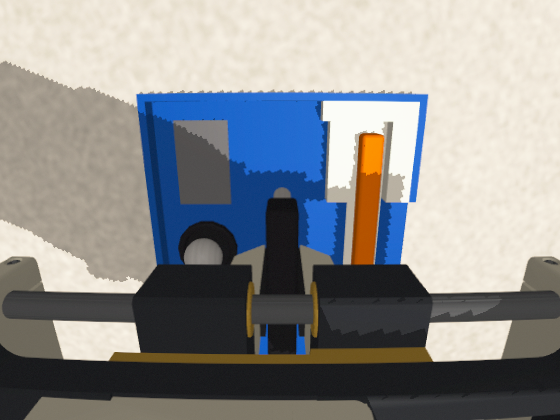

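Gripped. Now a gentle lift.

>>> play_rows --pt "0 0 -0.015 0 0 0 1" --pt "0 0 -0.025 0 0 0 1" --pt "0 0 -0.04 0 0 0 1" --pt "0 0 -0.04 0 0 0 1" --pt "0 0 -0.02 0 0 0 1"

```text
clock: 16.45
position: [0.5474, 0.0129, 0.0528]
ee_rot: [-2.614, -1.742, 0.003]
force: [-0.3, 0.7, -3.3]
width: 0.147
```

```bash
python3 -c "
from h import *
plan((.5487,.0136,.156),-.395+np.pi/2)
cv2.imwrite('pics/w15.png',get_image('wrist'))
cv2.imwrite('pics/s15.png',get_image('side'));crop(cv2.imread('pics/s15.png'),200,120,160,140,4,'pics/s15c.png')
S=camera_model('side');T=camera_model('top')
sq=np.array([(350,165)])/5+[220,140]-.4; tq=np.array([(238,255)])/6+[365,180]-.4
print(fit([(S,[(0,0,.025)],sq)],(.5,-.3,0))[0],fit([(T,[(0,0,.025)],tq)],(.5,-.3,0))[0])
"
```

```text
t 16.45 tcp [0.547 0.013 0.053] w 0.147 F [-0.277  0.688 -3.286] q7 [ 0.458  0.677 -0.838  1.893  0.655  0.872  0.46 ]
shift m [ 0.001  0.001 -0.103] units [ 0.007  0.005 -0.688] turn rad [-0.001  0.001 -0.   ] units [-0.003  0.003 -0.   ]
[ 0.508 -0.313  0.   ] [ 0.507 -0.316  0.   ]
```

View pics/w15.png

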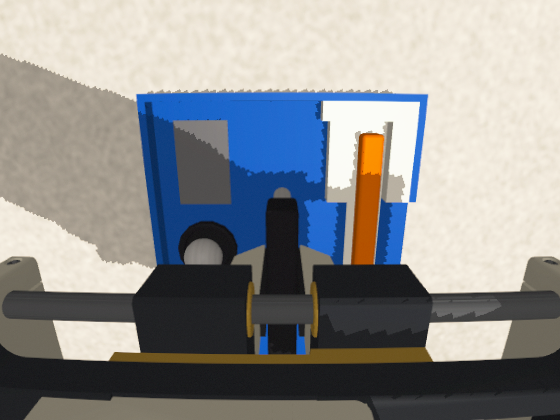

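View pics/s15c.png

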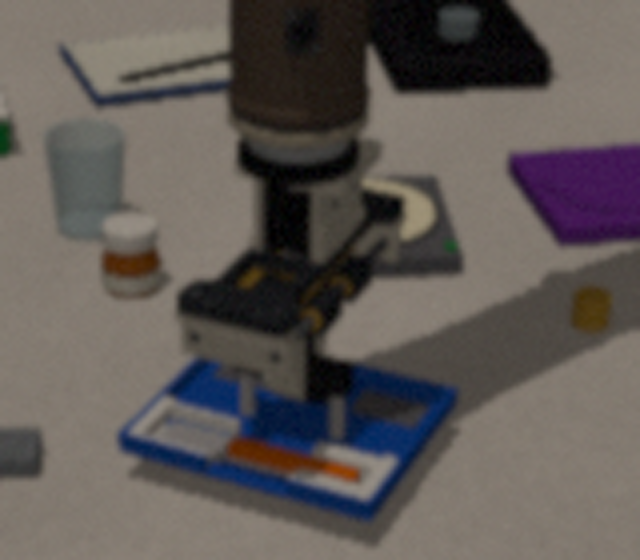

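The tray is up, unmoved in the gripper (far corners still at (138,95) and (427,95)), with the ball in its cup at (204,252). I'll keep lifting.

>>> play_rows --pt "0 0 -0.03 0 0 0 1" --pt "0 0 -0.05 0 0 0 1" --pt "0 0 -0.07 0 0 0 1" --pt "0 0 -0.08 0 0 0 1" --pt "0 0 -0.08 0 0 0 1"

```text
clock: 17.05
position: [0.5465, 0.0128, 0.1015]
ee_rot: [-2.613, -1.742, 0.006]
force: [-0.0, 0.1, -5.1]
width: 0.147
```

>>> play_rows --pt "0 0 -0.08 0 0 0 1" --pt "0 0 -0.08 0 0 0 1" --pt "0 0 -0.08 0 0 0 1" --pt "0 0 -0.05 0 0 0 1" --pt "0 0 -0.03 0 0 0 1"

```text
clock: 17.55
position: [0.5475, 0.0132, 0.1564]
ee_rot: [2.614, 1.742, -0.002]
force: [0.4, -0.9, -5.0]
width: 0.147
```

```bash
python3 -c "
from h import *
plan((.507,-.314,.156),-.395+np.pi/2)"
```

```text
t 17.55 tcp [0.548 0.013 0.156] w 0.147 F [ 0.427 -0.877 -5.043] q7 [ 0.534  0.558 -0.94   1.797  0.515  1.055  0.577]
shift m [-0.318  0.088  0.001] units [-2.117  0.589  0.005] turn rad [-0.     0.001  0.   ] units [-0.     0.002  0.001]
```

>>> play_rows --pt "-0.02 0.006 0 0 0 0 1" --pt "-0.035 0.01 0 0 0 0 1" --pt "-0.05 0.014 0 0 0 0 1" --pt "-0.065 0.018 0 0 0 0 1" --pt "-0.08 0.022 0 0 0 0 1"

```text
clock: 18.05
position: [0.5419, -0.0273, 0.1557]
ee_rot: [-2.611, -1.745, 0.003]
force: [0.2, -0.3, -4.9]
width: 0.146
```

>>> play_rows --pt "-0.08 0.022 0 0 0 0 1" --pt "-0.08 0.022 0 0 0 0 1" --pt "-0.08 0.022 0 0 0 0 1" --pt "-0.08 0.022 0 0 0 0 1" --pt "-0.08 0.022 0 0 0 0 1"

```text
clock: 18.55
position: [0.5327, -0.0967, 0.155]
ee_rot: [-2.614, -1.742, 0.006]
force: [0.3, 0.4, -4.7]
width: 0.147
```

```bash
python3 -c "
from h import *
plan((.507,-.314,.156),-.395+np.pi/2)"
```

```text
t 18.55 tcp [ 0.533 -0.097  0.155] w 0.147 F [ 0.296  0.409 -4.713] q7 [ 0.743  0.553 -0.945  1.811  0.514  1.05   0.777]
shift m [-0.21   0.06  -0.001] units [-1.403  0.4   -0.004] turn rad [-0.003  0.003 -0.   ] units [-0.005  0.005 -0.   ]
```

Smooth and level; continuing.

>>> play_rows --pt "-0.08 0.023 -0.001 -0.001 0.001 0 1" --pt "-0.08 0.023 -0.001 -0.001 0.001 0 1" --pt "-0.08 0.023 0 -0.001 0.001 0 1" --pt "-0.08 0.023 0 -0.001 0.001 0 1" --pt "-0.08 0.023 0 0 0 0 1"

```text
clock: 19.05
position: [0.5247, -0.1646, 0.1555]
ee_rot: [2.614, 1.742, -0.001]
force: [-0.2, 0.6, -3.6]
width: 0.149
```

>>> play_rows --pt "-0.08 0.023 0 0 0 0 1" --pt "-0.08 0.023 0 0 0 0 1" --pt "-0.08 0.023 0 0 0 0 1" --pt "-0.08 0.023 0 0 0 0 1" --pt "-0.08 0.023 0 0 0 0 1"

```text
clock: 19.55
position: [0.5168, -0.2323, 0.1555]
ee_rot: [-2.615, -1.742, 0.001]
force: [0.3, -0.7, -4.4]
width: 0.15
```

```bash
python3 -c "
from h import *
plan((.507,-.314,.156),-.395+np.pi/2)"
```

```text
t 19.55 tcp [ 0.517 -0.232  0.155] w 0.15 F [ 0.305 -0.749 -4.409] q7 [ 0.962  0.587 -0.932  1.753  0.53   1.076  1.023]
shift m [-0.079  0.022 -0.001] units [-0.528  0.15  -0.003] turn rad [-0.  0. -0.] units [-0.001  0.001 -0.001]
```

>>> play_rows --pt "-0.08 0.023 0 0 0 0 1" --pt "-0.08 0.023 0 0 0 0 1" --pt "-0.07 0.02 0 0 0 0 1" --pt "-0.065 0.018 0 0 0 0 1" --pt "-0.055 0.016 0 0 0 0 1"

```text
clock: 20.05
position: [0.5095, -0.2922, 0.1552]
ee_rot: [-2.615, -1.74, 0.001]
force: [0.9, -0.2, -3.5]
width: 0.144
```

>>> play_rows --pt "-0.045 0.013 0 0 0 0 1" --pt "-0.035 0.01 0 0 0 0 1" --pt "-0.025 0.007 0 0 0 0 1" --pt "-0.015 0.004 0 0 0 0 1" --pt "0 0 0 0 0 0 1"

```text
clock: 20.55
position: [0.507, -0.313, 0.1551]
ee_rot: [-2.616, -1.739, 0.001]
force: [-0.0, -0.5, -4.8]
width: 0.147
```

```bash
python3 -c "
from h import *
plan((.507,-.314,.156),-.395+np.pi/2)
for n in ('wrist','top','side'): cv2.imwrite(f'pics/{n}16.png',get_image(n))
crop(cv2.imread('pics/top16.png'),340,150,140,130,5,'pics/top16c.png')
crop(cv2.imread('pics/side16.png'),200,80,180,150,4,'pics/side16c.png')"
```

```text
t 20.55 tcp [ 0.507 -0.313  0.155] w 0.147 F [-0.013 -0.508 -4.787] q7 [ 1.061  0.628 -0.915  1.681  0.546  1.111  1.16 ]
shift m [-0.001  0.    -0.001] units [-0.006  0.003 -0.006] turn rad [-0.001  0.    -0.002] units [-0.001  0.    -0.004]
```

View pics/wrist16.png

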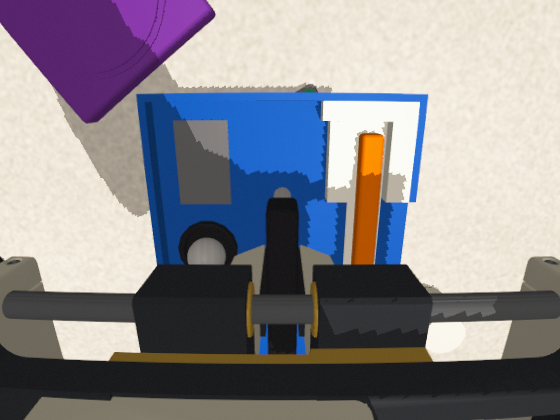

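View pics/top16c.png

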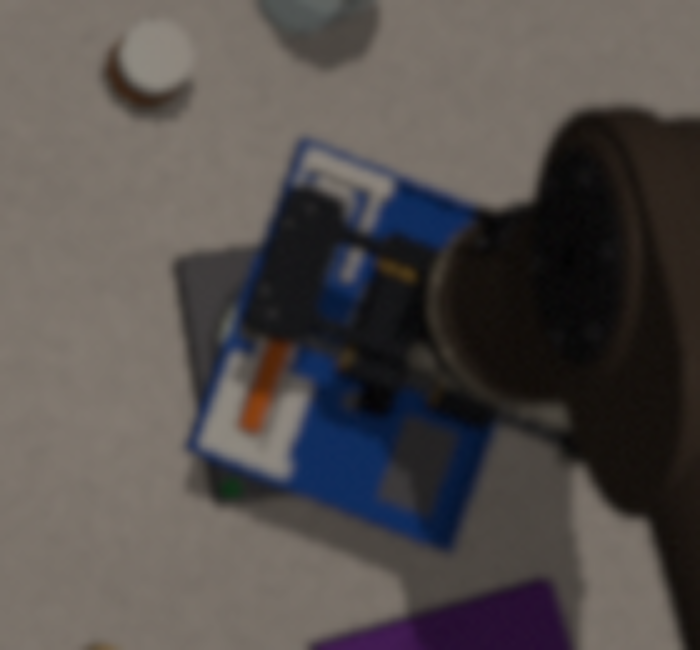

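View pics/side16c.png

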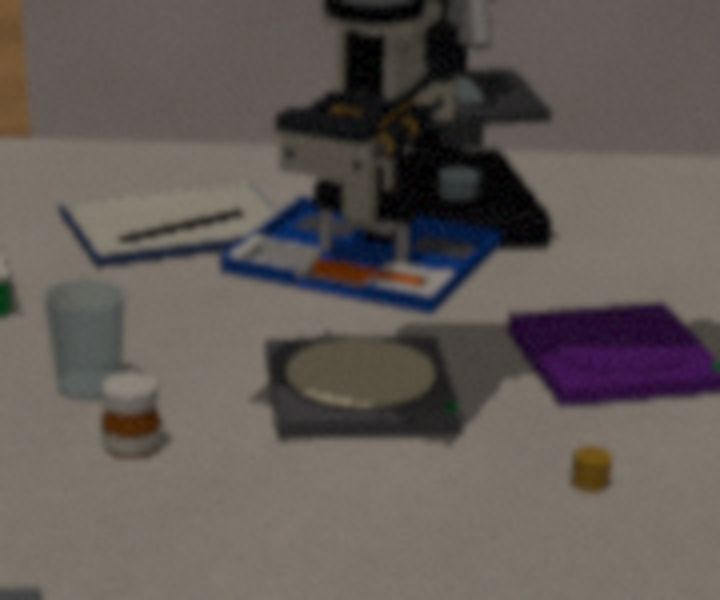

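The tray hangs level over the plate with the ball in its cup at wrist (206,252) and the spatula in its slot. I'll let it settle before handing in.

>>> play_rows --pt "-0.004 0.002 0 0 0 0 1" --pt "0 0 0 0 0 0 1" --pt "0 0 0 0 0 0 1" --pt "0 0 0 0 0 0 1" --pt "0 0 0 0 0 0 1"

```text
clock: 21.2
position: [0.5075, -0.3121, 0.1554]
ee_rot: [-2.613, -1.742, 0.0]
force: [-0.3, 0.2, -4.8]
width: 0.152
```

```bash
python3 -c "
from h import *
plan((.507,-.314,.156),-.395+np.pi/2)
o=observe();print(o['dq'].round(4))
cv2.imwrite('pics/wrist17.png',get_image('wrist'))
T=camera_model('top')
c,s=np.cos(-.396),np.sin(-.396)
q=[(300,140),(450,550),(192,450)]
print((proj(T,[(.507+c*a-s*b,-.314+s*a+c*b,.139) for a,b in((.09,.075),(-.09,-.075),(-.09,.075))])-(np.array(q)/5+[340,150]-.4)).round(1).tolist())"
```

```text
t 21.2 tcp [ 0.508 -0.312  0.155] w 0.152 F [-0.284  0.173 -4.838] q7 [ 1.06   0.628 -0.916  1.681  0.546  1.111  1.161]
shift m [-0.002  0.    -0.001] units [-0.013  0.002 -0.004] turn rad [-0. -0.  0.] units [-0.001 -0.     0.001]
[-0.002  0.001  0.001  0.001  0.    -0.002 -0.   ]
[[0.9, -0.1], [0.6, 1.2], [-0.7, 0.5]]
```

View pics/wrist17.png

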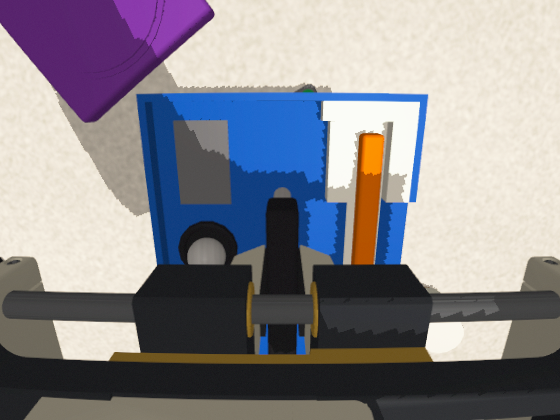

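Everything is still: far corners at (138,95) and (427,95), ball in its cup at (207,252). Handing in.

```bash
python3 -c "
from cell import sign_off
print(sign_off())"
```

```text
the job is handed in; nothing more can be done
None
```

I laid the orange spatula flat in the tray's slot, with its blade in the wide end, and let go of it. I then gripped the black bar, lifted the tray gently and carried it level to the grey light plate. I handed the job in at 21.3 s with the tray still held.

**Last checks:**
- **Position:** the tool centre was at (0.508, -0.312, 0.155). I took the plate's middle as (0.507, -0.314), so it is about 2 mm off centre. The tray's underside was about 0.124 m above the bench, or about 10 cm above the disc.
- **Steadiness:** tilt was under 1 mrad and joint speeds were near zero.
- **Ball and spatula:** the last wrist picture shows the ball in its cup and the handle end of the spatula in its slot. The blade was hidden behind the gripper by then; the last clear view of it in the wide end was before the lift.
- **Other objects:** I touched none of the listed bystanders or look-alikes, but I did not check their positions afterwards.

**What disagreed or went wrong:**
- **First spatula grip:** the fingers closed too high on the handle. I reopened them, touched the bench lightly with the fingertips (11 N) and gripped again lower.
- **Camera differences:** the first wrist-camera estimate of the tray's position was about 7 mm from the top camera's, because the arm was still moving. Once it was still, the difference was about 4 mm. I set the spatula's final position from wrist pictures showing both it and the slot.
- **Plate centre:** the top and side cameras differed by about 3 mm on the plate's middle, and I used a value between them.

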